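# Load the slate warmer before service

## Task

Get the small serving slates into the table-top slate warmer: pile the slates lying on the table on top of the untidy pile on its loading deck, tap the pile until all the edges line up, then run the push slide all the way in so that the pile itself pushes open the sprung flap (keep your fingers off the flap), and draw the slide fully back so that the flap falls shut behind the slates. Then press the green button all the way down to start it, and leave the ramekin and the timer where they are.

Things in the scene. Friction and masses are not known exactly. Their poses are not given: they have to be found in the camera images.
- warmer: Slate warmer, a low steel appliance 525 mm long (its x -310 to 215), 130 mm wide, fixed on the table, roof 81 mm high. Origin on the table under the flap; its x axis runs level into the chamber (the way slates are pushed), z up. From x = -310 to 0 it is an open flat loading deck 20 mm high, with the push slide at the outer end; then flap and chamber
- deck_pile (a point): On the deck (20 mm above the table), under the centre of the squared pile, at warmer x = -130, y = 0 mm: slates centred here with their long side along warmer x just touch the face of the push slide at home, and 75 mm of deck is left between pile and flap. Axes as the warmer's
- mouth (a point): Middle of the mouth's sill, at deck height under the flap (warmer x = 0). The mouth is 74 mm wide (y -37 to 37) and 50 mm high; a wing 34 mm high over the deck splays from each side of it, out to y = +-63 mm at x = -37 mm. Axes as the warmer's
- chamber_floor (a point): Chamber floor, level with the deck, where the centre of a pile pushed fully home comes to lie (warmer x = 115 mm). The chamber is clear from warmer x = 12 to 203 and y = -46 to 46 mm under a roof with a glass window. Axes as the warmer's
- flap (a joint): Black flap 70 x 47 x 3 mm across the mouth, hinged along its top edge 70 mm above the table, sprung shut (0.3 N at its lower edge when shut, 1.5 N wide open). 0 = shut; grows in rad as it swings into the chamber, to 1.5; never outward. It rests on whatever passes below it and drops shut once that is 45 mm or more past the mouth
- push_slide (a joint): Push slide on the deck, m: 0 = home, drawn fully back (hard stop; its face is then what to tap the pile against), 0.245 = fully in. About 1.5 N of friction, stays where left. Its nose is an aluminium block 52 mm wide, top 59 mm over the table, with an upright face at warmer x = -185 mm at home and +60 mm fully in; the nose passes under the flap
- slide_grip (a point): Middle of the red upright grip paddle of the push slide, 87 mm above the table (paddle top 106 mm): 30 mm long along warmer x, 14 mm thick along warmer y, free on both sides from 55 mm above the table up; at warmer x = -285 mm at home. Moves with the slide; its axes are those of the warmer
- start_button (a joint): Green spring start button on the warmer's roof, 26 mm across, in a black collar: 0 = up, 0.006 m = pressed fully down, which takes about 4 N; springs back
- start_button_top (a point): Centre of the top of the start button, 103 mm above the table; z up. Moves down with the button
- slate_a: Serving slate: dark grey rectangular plate 110 (x) x 60 (y) x 6 (z) mm, about 0.1 kg, all slates alike. Origin at the middle of its underside. Always there, the lowest of the untidy pile on the loading deck
- slate_b: Slate as slate_a; always there, lying askew on slate_a
- slate_c: Slate as slate_a; lies flat on the table; may be absent
- slate_d: Slate as slate_a; lies flat on the table; may be absent
- slate_e: Slate as slate_a; lies flat on the table; may be absent
- slate_f: Slate as slate_a; lies flat on the table; may be absent
- ramekin_2: White ramekin 72 mm across, 45 mm high, loose, among the slates; origin at the middle of its underside. A bystander
- kitchen_timer: Round white kitchen timer 74 mm across, 50 mm high, loose; origin at the middle of its underside. A bystander
There are look-alikes about, which are no part of the job. What is shaped like the slate_e but white is not meant.

How it is judged:
On the way, in this order (a step that is already met when the one before it is completed fails the run):
1. every slate lies in one pile on the loading deck with all edges in line (centres within 4 mm, turned less than 0.06 rad from the lowest), the flap shut (x of slate_a in the frame of warmer between -0.16 and -0.08 m and y of slate_a in the frame of warmer between -0.02 and 0.02 m and value of joint flap below 0.06 rad and horizontal distance between each of slate_b, slate_c, slate_d, slate_e, slate_f and slate_a below 0.004 m and angle between the x axis of each of slate_b, slate_c, slate_d, slate_e, slate_f and the x axis of slate_a, either way round below 0.06 rad and angle between each of slate_b, slate_c, slate_d, slate_e, slate_f's own z axis and vertical below 0.06 rad), for 0.2 s.
2. the slates, on their way in, hold the flap open (value of joint flap above 0.3 rad and (contact force between flap and slate_a above 0.02 N or contact force between flap and slate_b above 0.02 N or contact force between flap and slate_c above 0.02 N or contact force between flap and slate_d above 0.02 N or contact force between flap and slate_e above 0.02 N or contact force between flap and slate_f above 0.02 N) and x of each of slate_a, slate_b, slate_c, slate_d, slate_e, slate_f in the frame of warmer above -0.065 m), for 0.1 s.
3. all slates are home in the chamber, the slide is fully back and the flap is shut (x of slate_a in the frame of warmer between 0.095 and 0.165 m and y of slate_a in the frame of warmer between -0.03 and 0.03 m and z of slate_a in the frame of warmer between 0.015 and 0.06 m and angle between each of slate_a, slate_b, slate_c, slate_d, slate_e, slate_f's own z axis and vertical below 0.12 rad and x of slate_b in the frame of warmer between 0.095 and 0.165 m and y of slate_b in the frame of warmer between -0.03 and 0.03 m and z of slate_b in the frame of warmer between 0.015 and 0.06 m and x of slate_c in the frame of warmer between 0.095 and 0.165 m and y of slate_c in the frame of warmer between -0.03 and 0.03 m and z of slate_c in the frame of warmer between 0.015 and 0.06 m and x of slate_d in the frame of warmer between 0.095 and 0.165 m and y of slate_d in the frame of warmer between -0.03 and 0.03 m and z of slate_d in the frame of warmer between 0.015 and 0.06 m and x of slate_e in the frame of warmer between 0.095 and 0.165 m and y of slate_e in the frame of warmer between -0.03 and 0.03 m and z of slate_e in the frame of warmer between 0.015 and 0.06 m and x of slate_f in the frame of warmer between 0.095 and 0.165 m and y of slate_f in the frame of warmer between -0.03 and 0.03 m and z of slate_f in the frame of warmer between 0.015 and 0.06 m and value of joint flap below 0.06 rad and value of joint push_slide below 0.012 m), for 0.2 s.
4. the start button is pressed right down (value of joint start_button above 0.0045 m), for 0.05 s.
At the end, for the whole second after the job is handed in: every slate lies flat inside the chamber at rest (centre 95 to 165 mm past the mouth, within 30 mm of the middle, tilted less than 0.12 rad), the flap is shut (below 0.06 rad), the push slide is back home (within 12 mm) and the start button is up again (all of step 3 and value of joint start_button below 0.002 m and linear speed of each of slate_a, slate_b, slate_c, slate_d, slate_e, slate_f below 0.02 m/s); the robot touches nothing.
It fails at once if the robot's fingers push on the flap (more than 1 N) (contact force between the fingers and flap above 1 N).
It fails at once if the ramekin or the kitchen timer is moved more than 30 mm (distance of any of ramekin_2, kitchen_timer from where it was at the start of the episode above 0.03 m).
Of slate_c, slate_d, slate_e, slate_f only 2 to 4 are there at a start; the rules pass over those that are not, and their reading is None.
At some moment in a run one of slate_a may be knocked a few centimetres aside while the robot is not near it.
It also fails if it takes over 210 s, if anything falls off the work surface, if the arm or the gripper's body presses on something with over 40 N, if the wrist force passes 120 N, or if a joint passes its speed limit or range.

## Robot

A 7-joint arm with a two-finger parallel gripper is mounted at the origin on a cart in front of the work surface, level with it; the furniture and walls round the work are solid. World frame = base frame: x ahead of the robot, y to its left, z up, the work surface at z = 0. Lengths are in m, angles in rad, forces in N, time in s.
With the tool pointing down it reaches from about 0.35 to 0.775 m from the base axis. Payload 3.1 kg.
Tool frame: the origin (TCP) lies midway between the tips of the shut fingers; the grasp point (between the pads) lies 19 mm behind it; z points along the fingers, y is the line along which they close (so a half turn about z gives the same grasp; the last joint's range is limited). The gripper opens to 85 mm and grips with 20 to 120 N. Pads are 22 mm wide; open, the fingers measure 114 mm over their backs; the gripper's body (76 mm by 85 mm) begins 54 mm behind the grasp point. The pads swing forward as they close: fully open they stand 13 mm farther back than shut.
Start: joints at [1.127, 0.311, 0.014, 1.512, -0.004, 1.319, -0.027], TCP at [0.215, -0.506, 0.231] pointing down, gripper open.
Joint ranges: [-2.7, 2.7], [-0.3, 1.91], [-1.27, 1.3], [0.12, 2.57], [-1.44, 4.58], [0.2, 2.03], [-3.05, 3.05]. Speed limits (rad/s): [2.79, 2.79, 3.14, 3.14, 3.14, 3.14, 3.14].

## Interface

Orientations are given as a 3x3 rotation matrix whose columns are the frame's x, y, z axes.
In Python, from rig import ctrl gives the robot as it stands.
- The arm moves only by the tool drive_tool, never from a script. Its argument "commands" is a list of rows, each a list of 7 numbers: the shift along the tool's x, y, z in cm, then the turn, a rotation vector about the tool's x, y, z in rad, then the finger opening in cm, from 0 to 8.54. A call has 1 to 12 rows; each row shifts and turns the commanded pose from where the row before left it, along the tool's axes as they then stand; what a row does not reach is not made up. A row lasts 1/12 s, in which the tool goes at most 41.7 mm and 7.16 degrees, less where a joint would pass 70% of its speed; a pose out of reach is approached as far as the arm can. A call is refused whole if a number of a shift passes 4.17 or a number of a turn 0.125, either way. A call with a gripper value outside its range is refused whole. The fingers move at their own pace and stop on an object; "newtons" is the grip in N (left out, the last holds). Time passes only in rows, so rows that do not move let the fingers close. It gives the time, the measured TCP pose, the force, the opening and the grip force at its end, in the units of the state.
- ctrl.get_state(): the state, without advancing time (a new reading comes with each control period).
- ctrl.camera(name): name is "scene" or "top"; returns a dict with "img" (384x512x3 uint8, red, green, blue), "depth" (384x512 float32, m along the optical axis (not along the pixel's ray), 0 where there is no reading), "intrinsics" (3x3 intrinsics, pixels), "R" (3x3) and "t" (3): a world point X has camera coordinates R X + t. Camera axes: x right, y down, z forward; pixel columns grow to the right and rows downward; lengths in m; the calibration is good to about 2 mm. A picture is of the moment at which its call begins.
- ctrl.hand_in(): hands the job in; it is judged then, once.
The state is a dict: "time_s": time; "joints": joint angles; "qvel": joint speeds; "tau": joint torques, N m; "position": TCP position; "eef_rot": TCP orientation; "ft_force": force on the tool from outside, world axes, zero at the start; "torque": the same for the moment, N m; "opening": finger opening in m; "grip_force": force on a finger pad.
Only numpy, scipy, OpenCV 4.12 (cv2) and the standard library are available. Lean on these libraries where they do the work, as an engineer would, in place of code of your own. Each camera call takes 0.05 s, during which the arm holds its last target. There are 200 camera calls.

## Working session

There is one attempt and no reset: what is moved stays moved. The work goes in short steps, Python scripts to look and compute and a tool call to move; the robot and the scene stay as the last step left them, time stands still between calls to the robot, and variables do not carry over. Pictures are saved under pics/ and viewed, at most 14 in all, crops included, and the job is handed in when it is done.

Besides the shell and the picture viewer there is one more tool, called as name([rows], argument=value, ...), one row to a line, values as JSON. drive_tool: Moves the arm, as the interface text tells. Its arguments: {"type":"object","properties":{"commands":{"type":"array"},"newtons":{"type":"number"}},"required":["commands"]}

```bash
mkdir -p pics; ls; cat > h.py <<'E'
import numpy as np,cv2
from rig import ctrl
def cam(n,save=None):
    c=ctrl.camera(n)
    if save: cv2.imwrite('pics/'+save+'.png',cv2.cvtColor(c['img'],cv2.COLOR_RGB2BGR))
    return c
def pts(c):
    K=c['intrinsics'];d=c['depth'];v,u=np.indices(d.shape)
    P=np.stack([(u-K[0,2])/K[0,0]*d,(v-K[1,2])/K[1,1]*d,d],-1)
    return (P-c['t'])@c['R']   # R^T (P-t)
def ray(c,uv,z):
    K=c['intrinsics'];r=np.array([(uv[0]-K[0,2])/K[0,0],(uv[1]-K[1,2])/K[1,1],1.])@c['R']
    o=-c['t']@c['R'];return o+r*(z-o[2])/r[2]
def st():
    s=ctrl.get_state();np.set_printoptions(precision=4,suppress=True)
    print('t',s['time_s'],'p',np.array(s['position']),'op',s['opening'],'f',np.array(s['ft_force']));print(np.array(s['eef_rot']));return s
E
python3 - <<'E'
from h import *
st()
for n in('top','scene'):
    c=cam(n,n+'0');print(n,-c['t']@c['R'],c['R'],c['intrinsics'][0,0])
E
```

```text
pics
t 0.0 p [ 0.2148 -0.5055  0.2302] op 0.08517538485830381 f [-0.0597  0.112   0.7015]
[[ 0.9203  0.3911 -0.001 ]
 [ 0.3911 -0.9203  0.0021]
 [-0.0001 -0.0023 -1.    ]]
top [ 0.3416 -0.0392  1.3304] [[-0.0229 -0.9997 -0.0029]
 [-0.989   0.0231 -0.146 ]
 [ 0.146  -0.0005 -0.9893]] 397.1864745355179
scene [-0.0364  0.5955  0.6115] [[-0.7268 -0.6866 -0.0181]
 [-0.3456  0.3884 -0.8542]
 [ 0.5936 -0.6146 -0.5196]] 347.8023429400692
```

View pics/top0.png

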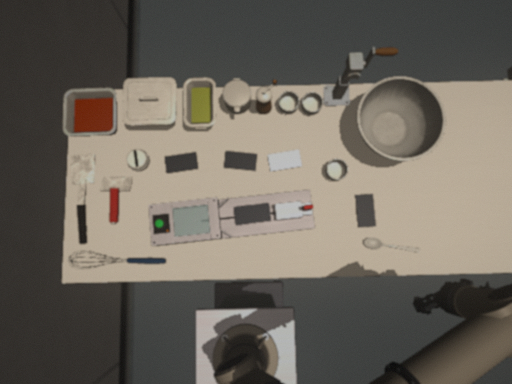

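View pics/scene0.png

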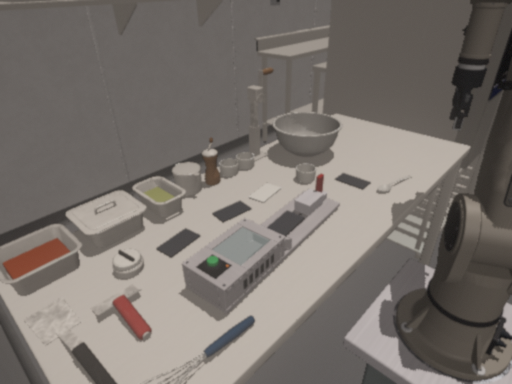

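The top view shows three dark slates on the table at (181,162), (240,160) and (365,210). The white one at (285,160) is the look-alike. The warmer deck pile is at (252,213), the red grip at (307,208), the button at (159,224), the ramekin near (335,170) and the timer at (137,158).

```bash
cat >> h.py <<'E'
def rects(c,z,thr=75,box=None,show=True):
    g=c['img'].max(2).astype(np.uint8);m=((g<thr)*255).astype(np.uint8)
    if box is not None:
        b=np.zeros_like(m);u0,v0,u1,v1=box;b[v0:v1,u0:u1]=1;m*=b
    out=[]
    for k in cv2.findContours(m,cv2.RETR_EXTERNAL,cv2.CHAIN_APPROX_NONE)[0]:
        if not 150<cv2.contourArea(k)<1500: continue
        W=np.array([ray(c,p,z)[:2] for p in k[:,0].astype(float)])
        r=cv2.minAreaRect((W*1000).astype(np.float32)) 
        (x,y),(w,h),a=r
        if w<h: w,h,a=h,w,a+90
        M=cv2.moments(k);uv=(M['m10']/M['m00'],M['m01']/M['m00'])
        print(np.round(uv,1),'ctr',np.round(ray(c,uv,z)[:2],4),'size',round(w),round(h),'ang',round((a+90)%180-90,1))
E
python3 - <<'E'
from h import *
c=cam('top')
P=pts(c);i=c['img'].astype(int)
rects(c,.006,75,(150,130,400,240)); print('deck');rects(c,.032,75,(225,190,280,240))
h=cv2.cvtColor(c['img'],cv2.COLOR_RGB2HSV)
def mk(lo,hi,box):
    m=cv2.inRange(h,lo,hi);b=np.zeros_like(m);u0,v0,u1,v1=box;b[v0:v1,u0:u1]=1;return m*b>0
for n,m,z in(('btn',mk((45,100,60),(85,255,255),(145,210,175,240)),.103),('grip',mk((0,120,60),(12,255,255),(295,195,325,220)),.106)):
    v,u=np.nonzero(m);print(n,m.sum(),u.mean(),v.mean(),ray(c,(u.mean(),v.mean()),z),P[m].mean(0))
# slide nose / roof heights; ramekin, timer
for uv in((335,170),(137,158),(192,220),(252,213),(181,162),(240,160),(365,210),(290,211),(300,225)):
    print(uv,P[uv[1],uv[0]])
b=c['img'][180:255,140:325];a=c['img'][135:180,160:325]
cv2.imwrite('pics/crop1.png',cv2.resize(cv2.cvtColor(c['img'][130:255,140:390],cv2.COLOR_RGB2BGR),None,fx=3.2,fy=3.2,interpolation=2))
E
```

```text
[160.5 223.2] ctr [0.4326 0.2741] size 57 50 ang 0.5
[251.4 213.5] ctr [ 0.458  -0.0296] size 113 53 ang -83.2
[180.9 162.2] ctr [0.6388 0.2068] size 102 52 ang -82.2
[240.  160.3] ctr [0.6407 0.0055] size 101 51 ang 82.8
deck
[251.4 213.5] ctr [ 0.4557 -0.0298] size 111 52 ang -83.2
btn 70 158.94285714285715 223.04285714285714 [0.42659945 0.25583103 0.103     ] [0.42563987 0.25218418 0.11833326]
grip 32 307.65625 206.875 [ 0.46574415 -0.20481535  0.106     ] [ 0.46577592 -0.20485425  0.10570723]
(335, 170) [ 0.59927446 -0.31635432  0.00640746]
(137, 158) [0.6494562  0.34738128 0.03734855]
(192, 220) [0.43545368 0.15755009 0.0787161 ]
(252, 213) [ 0.45710401 -0.03174671  0.03465827]
(181, 162) [0.63973102 0.20669498 0.00463272]
(240, 160) [0.64167775 0.00529561 0.00586217]
(365, 210) [ 0.46078091 -0.40894813  0.00784875]
(290, 211) [ 0.45870785 -0.15413771  0.0571425 ]
(300, 225) [ 0.41541618 -0.18920084  0.01570656]
```

View pics/crop1.png

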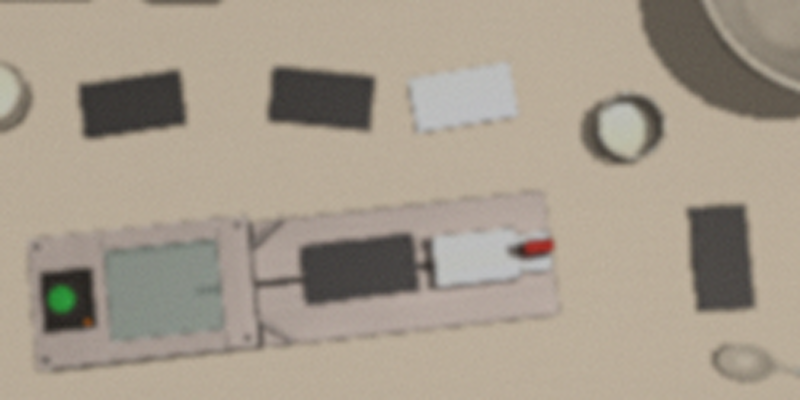

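The crop confirms three dark slates to load, with the white one left out. It also shows the pile slightly askew, about 20 mm ahead of the slide face. The third slate at (365,210) is a little lighter because of glare, so I'm measuring it with a higher threshold.

```bash
cat >> h.py <<'E'
from scipy.spatial.transform import Rotation as Ro
ux=np.array([-.0846,.9964]);uy=np.array([-.9964,-.0846]);O=np.array([.4416,.0792])
def W(x,y=0): return O+x*ux+y*uy
def toW(p): d=np.array(p[:2])-O;return np.array([d@ux,d@uy])
def go(xy,z,yaw):
    s=st();R=np.array(s['eef_rot']);t=np.radians(yaw);a=np.cos(t);b=np.sin(t)
    D=np.array([[a,b,0],[b,-a,0],[0,0,-1]])
    print('shift cm',np.round(R.T@(np.array([*xy,z])-s['position'])*100,2),'turn',np.round(Ro.from_matrix(R.T@D).as_rotvec(),3), 'yaw now',round(np.degrees(np.arctan2(R[1,0],R[0,0])),2))
E
python3 - <<'E'
from h import *
c=cam('top')
rects(c,.006,100,(345,180,390,240));rects(c,.006,100,(160,140,265,180));rects(c,.032,100,(232,190,280,240))
go((.4608,-.409),.12,3)
print(W(-.285),W(-.13))
E
```

```text
[364.7 210.2] ctr [ 0.4601 -0.4084] size 104 58 ang 1.6
[180.8 162.4] ctr [0.6381 0.2071] size 107 56 ang -82.6
[239.8 160.4] ctr [0.6402 0.0061] size 106 56 ang 82.4
[251.6 213.6] ctr [ 0.4555 -0.0305] size 141 58 ang -83.2
t 0.2 p [ 0.215  -0.5058  0.2306] op 0.08512258793918946 f [-0.4858  0.3511  0.1802]
[[ 0.9203  0.3911 -0.0006]
 [ 0.3911 -0.9203  0.0013]
 [-0.     -0.0014 -1.    ]]
shift cm [26.41  0.72 11.06] turn [-0.001  0.     0.35 ] yaw now 23.03
[ 0.4657 -0.2048] [ 0.4526 -0.0503]
```

drive_tool([
  [3.3, 0.09, 1.3, 0, 0, 0, 7.6],
  [3.3, 0.09, 1.3, 0, 0, 0, 7.6],
  [3.3, 0.09, 1.3, 0, 0, 0, 7.6],
  [3.3, 0.09, 1.3, 0, 0, 0, 7.6],
  [3.3, 0.09, 1.3, 0, 0, 0, 7.6],
  [3.3, 0.09, 1.3, 0, 0, 0, 7.6],
  [3.3, 0.09, 1.3, 0, 0, 0, 7.6],
  [3.3, 0.09, 1.3, 0, 0, 0, 7.6],
  [0, 0, 0, 0, 0, 0.117, 7.6],
  [0, 0, 0, 0, 0, 0.117, 7.6],
  [0, 0, 0, 0, 0, 0.117, 7.6],
  [0, 0, 0, 0, 0, 0, 7.6],
])

```text
time_s: 1.2
position: [0.4609, -0.4092, 0.1267]
eef_rot: [[0.999, 0.05, -0.001], [0.05, -0.999, 0.0], [-0.001, -0.0, -1.0]]
ft_force: [-0.0, -0.5, 1.2]
opening: 0.0758
grip_force: 0.0
```

```bash
python3 -c "
from h import *
go((.4603,-.4085),.03,3)"
```

```text
t 1.2 p [ 0.4609 -0.4092  0.1267] op 0.07582505934653959 f [-0.041  -0.5188  1.1724]
[[ 0.9988  0.0495 -0.0012]
 [ 0.0495 -0.9988  0.0003]
 [-0.0012 -0.0004 -1.    ]]
shift cm [-0.04 -0.07  9.67] turn [-0.     0.001 -0.003] yaw now 2.84
```

drive_tool([
  [0, 0, 3.5, 0, 0, 0, 7.2],
  [0, 0, 3.5, 0, 0, 0, 7.2],
  [0, 0, 3.0, 0, 0, 0, 7.2],
  [0, 0, 1.5, 0, 0, 0, 7.2],
  [0, 0, 0.5, 0, 0, 0, 7.2],
  [0, 0, 0, 0, 0, 0, 7.2],
  [0, 0, 0, 0, 0, 0, 7.2],
])

```text
time_s: 1.78
position: [0.4616, -0.4103, 0.0082]
eef_rot: [[0.999, 0.052, 0.001], [0.052, -0.999, -0.001], [0.001, 0.001, -1.0]]
ft_force: [-0.1, 0.1, 1.0]
opening: 0.0721
grip_force: 0.0
```

drive_tool([
  [0, 0, 0.1, 0, 0, 0, 7.2],
  [0, 0, 0.1, 0, 0, 0, 7.2],
  [0, 0, 0.1, 0, 0, 0, 7.2],
  [0, 0, 0, 0, 0, 0, 7.2],
  [0, 0, 0, 0, 0, 0, 7.2],
])

```text
time_s: 2.2
position: [0.4611, -0.4098, 0.0048]
eef_rot: [[0.999, 0.051, 0.001], [0.051, -0.999, -0.001], [0.001, 0.001, -1.0]]
ft_force: [0.8, -0.0, -0.1]
opening: 0.0719
grip_force: 0.0
```

drive_tool([
  [0, 0, 0.1, 0, 0, 0, 7.2],
  [0, 0, 0.1, 0, 0, 0, 7.2],
  [0, 0, 0, 0, 0, 0, 7.2],
  [0, 0, 0, 0, 0, 0, 7.2],
])

```text
time_s: 2.53
position: [0.4608, -0.4095, 0.0021]
eef_rot: [[0.999, 0.051, -0.0], [0.051, -0.999, 0.0], [-0.0, -0.0, -1.0]]
ft_force: [0.1, 0.4, 0.4]
opening: 0.072
grip_force: 0.0
```

drive_tool([
  [0, 0, 0.2, 0, 0, 0, 7.2],
  [0, 0, 0.2, 0, 0, 0, 7.2],
  [0, 0, 0.2, 0, 0, 0, 7.2],
  [0, 0, 0, 0, 0, 0, 7.2],
  [0, 0, 0, 0, 0, 0, 7.2],
])

```text
time_s: 2.95
position: [0.4607, -0.4094, -0.004]
eef_rot: [[0.999, 0.051, -0.0], [0.051, -0.999, 0.0], [-0.0, -0.0, -1.0]]
ft_force: [-0.4, 0.4, -0.5]
opening: 0.072
grip_force: 0.0
```

drive_tool([
  [0, 0, 0, 0, 0, 0, 6.4],
  [0, 0, 0, 0, 0, 0, 6.4],
  [0, 0, 0, 0, 0, 0, 5.5],
  [0, 0, 0, 0, 0, 0, 5.5],
  [0, 0, 0, 0, 0, 0, 5.5],
  [0, 0, 0, 0, 0, 0, 5.5],
  [0, 0, 0, 0, 0, 0, 5.5],
], newtons=30)

```text
time_s: 3.53
position: [0.4612, -0.41, -0.0032]
eef_rot: [[0.999, 0.051, 0.001], [0.051, -0.999, -0.001], [0.001, 0.001, -1.0]]
ft_force: [0.1, -0.8, 3.7]
opening: 0.0585
grip_force: 32.8
```

drive_tool([
  [0, 0, -1.0, 0, 0, 0, 5.5],
  [0, 0, -2.5, 0, 0, 0, 5.5],
  [0, 0, -3.5, 0, 0, 0, 5.5],
  [0, 0, -3.5, 0, 0, 0, 5.5],
  [0, 0, -1.5, 0, 0, -0.07, 5.5],
  [0, 0, 0, 0, 0, -0.12, 5.5],
  [0, 0, 0, 0, 0, -0.12, 5.5],
  [0, 0, 0, 0, 0, -0.12, 5.5],
  [0, 0, 0, 0, 0, -0.12, 5.5],
  [0, 0, 0, 0, 0, -0.12, 5.5],
  [0, 0, 0, 0, 0, -0.12, 5.5],
  [0, 0, 0, 0, 0, -0.12, 5.5],
])

```text
time_s: 4.53
position: [0.4603, -0.409, 0.116]
eef_rot: [[0.568, 0.823, -0.001], [0.823, -0.568, 0.001], [0.0, -0.002, -1.0]]
ft_force: [-0.1, -0.2, -1.6]
opening: 0.0588
grip_force: 32.8
```

drive_tool([
  [0, 0, 0, 0, 0, -0.12, 5.5],
  [0, 0, 0, 0, 0, -0.12, 5.5],
  [0, 0, 0, 0, 0, -0.12, 5.5],
  [0, 0, 0, 0, 0, -0.12, 5.5],
  [0, 0, 0, 0, 0, -0.12, 5.5],
  [0, 0, 0, 0, 0, -0.09, 5.5],
  [0, 0, 0, 0, 0, 0, 5.5],
])

```text
time_s: 5.12
position: [0.4602, -0.4092, 0.1159]
eef_rot: [[-0.081, 0.997, -0.001], [0.997, 0.081, 0.001], [0.001, -0.001, -1.0]]
ft_force: [0.0, 0.2, -1.5]
opening: 0.0586
grip_force: 32.7
```

```bash
python3 -c "
from h import *
cam('top','t2')
go(W(-.115,-.002),.13,94.85)"
```

```text
t 5.1667 p [ 0.4604 -0.4093  0.116 ] op 0.05863887665733108 f [-0.7215  0.1697 -1.3719]
[[-0.078   0.997  -0.0009]
 [ 0.997   0.078   0.0009]
 [ 0.001  -0.0009 -1.    ]]
shift cm [37.35  2.22 -1.36] turn [-0.001 -0.001 -0.007] yaw now 94.47
```

View pics/t2.png

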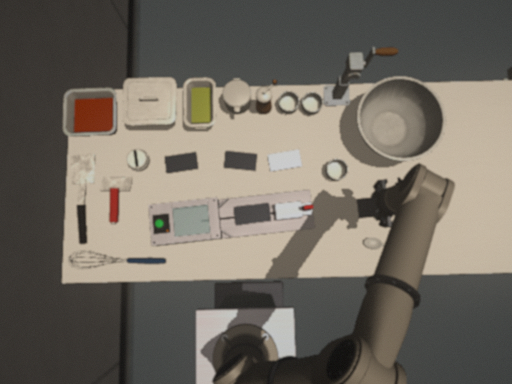

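The slate is held at (370,208), and its path crosses above the paddle at (307,208), so I raise it first.

drive_tool([
  [0, 0, -2.0, 0, 0, -0.007, 5.5],
  [2.5, 0.2, -1.0, 0, 0, 0, 5.5],
  [3.5, 0.2, 0, 0, 0, 0, 5.5],
  [3.5, 0.2, 0, 0, 0, 0, 5.5],
  [3.5, 0.2, 0, 0, 0, 0, 5.5],
  [3.5, 0.2, 0, 0, 0, 0, 5.5],
  [3.5, 0.2, 0, 0, 0, 0, 5.5],
  [3.5, 0.2, 0, 0, 0, 0, 5.5],
  [3.5, 0.2, 0, 0, 0, 0, 5.5],
  [3.5, 0.2, 0, 0, 0, 0, 5.5],
  [3.5, 0.2, 0, 0, 0, 0, 5.5],
  [3.3, 0.2, 0, 0, 0, 0, 5.5],
])

```text
time_s: 6.17
position: [0.4497, -0.034, 0.1465]
eef_rot: [[-0.085, 0.996, 0.0], [0.996, 0.085, -0.0], [-0.0, 0.0, -1.0]]
ft_force: [0.9, -0.0, -0.4]
opening: 0.0587
grip_force: 32.8
```

drive_tool([
  [0, 0, 2.5, 0, 0, 0, 5.5],
  [0, 0, 3, 0, 0, 0, 5.5],
  [0, 0, 2.5, 0, 0, 0, 5.5],
  [0, 0, 0, 0, 0, 0, 5.5],
])

```text
time_s: 6.5
position: [0.4455, -0.0359, 0.0623]
eef_rot: [[-0.086, 0.996, -0.011], [0.996, 0.086, 0.001], [0.002, -0.01, -1.0]]
ft_force: [-1.4, -0.7, -2.0]
opening: 0.0585
grip_force: 33.2
```

```bash
python3 -c "
from h import *
go(W(-.115,-.003),.031,94.85)"
```

```text
t 6.5 p [ 0.4455 -0.0359  0.0623] op 0.05849006901776713 f [-1.3953 -0.6857 -1.9634]
[[-0.0856  0.9963 -0.0106]
 [ 0.9963  0.0857  0.0008]
 [ 0.0017 -0.0105 -0.9999]]
shift cm [-0.01  0.92  3.12] turn [-0.01  -0.002  0.001] yaw now 94.91
```

drive_tool([
  [0, 0.5, 1.2, 0, 0, 0, 5.5],
  [0, 0, 1.0, 0, 0, 0, 5.5],
  [0, 0, 0.4, 0, 0, 0, 5.5],
  [0, 0, 0, 0, 0, 0, 5.5],
  [0, 0, 0, 0, 0, 0, 5.5],
  [0, 0, 0, 0, 0, 0, 5.5],
])

```text
time_s: 7.0
position: [0.4559, -0.0357, 0.0411]
eef_rot: [[-0.086, 0.996, 0.001], [0.996, 0.086, -0.0], [-0.0, 0.001, -1.0]]
ft_force: [0.3, -0.1, -0.5]
opening: 0.0588
grip_force: 33.2
```

drive_tool([
  [0, 0, 0.2, 0, 0, 0, 5.5],
  [0, 0, 0, 0, 0, 0, 5.5],
  [0, 0, 0, 0, 0, 0, 5.5],
])

```text
time_s: 7.25
position: [0.4554, -0.0357, 0.0385]
eef_rot: [[-0.087, 0.996, 0.0], [0.996, 0.087, -0.0], [-0.0, 0.0, -1.0]]
ft_force: [0.0, 0.2, -1.0]
opening: 0.0584
grip_force: 33.2
```

drive_tool([
  [0, 0, 0.4, 0, 0, 0, 5.5],
  [0, 0, 0.3, 0, 0, 0, 5.5],
  [0, 0, 0, 0, 0, 0, 5.5],
  [0, 0, 0, 0, 0, 0, 5.5],
])

```text
time_s: 7.58
position: [0.4549, -0.0356, 0.0309]
eef_rot: [[-0.087, 0.996, -0.001], [0.996, 0.087, 0.0], [0.0, -0.001, -1.0]]
ft_force: [0.6, 0.1, -1.0]
opening: 0.0586
grip_force: 33.2
```

drive_tool([
  [0, 0, 0.1, 0, 0, 0, 5.5],
  [0, 0, 0.1, 0, 0, 0, 5.5],
  [0, 0, 0, 0, 0, 0, 5.5],
  [0, 0, 0, 0, 0, 0, 5.5],
])

```text
time_s: 7.92
position: [0.4553, -0.0356, 0.0292]
eef_rot: [[-0.087, 0.996, -0.0], [0.996, 0.087, 0.0], [0.0, -0.0, -1.0]]
ft_force: [0.1, 0.7, -1.3]
opening: 0.0585
grip_force: 33.2
```

drive_tool([
  [0, 0, 0, 0, 0, 0, 7.2],
  [0, 0, 0, 0, 0, 0, 7.2],
  [0, 0, 0, 0, 0, 0, 7.2],
  [0, 0, -1, 0, 0, 0, 7.2],
  [0, 0, -3, 0, 0, 0, 7.2],
  [0, 0, -3, 0, 0, 0, 7.2],
  [0, 0, -2, 0, 0, 0, 7.2],
])

```text
time_s: 8.5
position: [0.4566, -0.0353, 0.1224]
eef_rot: [[-0.088, 0.996, 0.004], [0.996, 0.088, -0.0], [-0.0, 0.004, -1.0]]
ft_force: [0.5, 0.1, 0.2]
opening: 0.072
grip_force: 0.0
```

```bash
python3 -c "
from h import *
go((.6402,.0061),.07,82.4)"
```

```text
t 8.5 p [ 0.4566 -0.0353  0.1224] op 0.0719663545384393 f [0.4836 0.1103 0.2164]
[[-0.0875  0.9962  0.0035]
 [ 0.9962  0.0875 -0.0002]
 [-0.0005  0.0035 -1.    ]]
shift cm [ 2.52 18.63  5.3 ] turn [0.004 0.    0.22 ] yaw now 95.02
```

drive_tool([
  [0.5, 3.7, 0, 0, 0, 0, 7.2],
  [0.5, 3.7, 0, 0, 0, 0, 7.2],
  [0.5, 3.7, 0, 0, 0, 0, 7.2],
  [0.5, 3.7, 0, 0, 0, 0, 7.2],
  [0.5, 3.8, 0, 0, 0, 0, 7.2],
  [0, 0, 0, 0, 0, 0.11, 7.2],
  [0, 0, 0, 0, 0, 0.11, 7.2],
  [0, 0, 2.5, 0, 0, 0, 7.2],
  [0, 0, 2.5, 0, 0, 0, 7.2],
  [0, 0, 0, 0, 0, 0, 7.2],
  [0, 0, 0, 0, 0, 0, 7.2],
])

```text
time_s: 9.42
position: [0.6371, 0.0052, 0.0685]
eef_rot: [[0.132, 0.991, -0.004], [0.991, -0.132, -0.0], [-0.001, -0.003, -1.0]]
ft_force: [-0.5, 0.2, 0.6]
opening: 0.072
grip_force: 0.0
```

```bash
python3 -c "
from h import *
go((.6402,.0061),-.0035,82.4)"
```

```text
t 9.4167 p [0.6371 0.0052 0.0685] op 0.0719846872965027 f [-0.4929  0.2464  0.6088]
[[ 0.1325  0.9912 -0.0035]
 [ 0.9912 -0.1325 -0.0001]
 [-0.0006 -0.0035 -1.    ]]
shift cm [0.14 0.32 7.2 ] turn [-0.003  0.001 -0.   ] yaw now 82.39
```

drive_tool([
  [0.1, 0.15, 2.5, 0, 0, 0, 7.2],
  [0, 0, 2.5, 0, 0, 0, 7.2],
  [0, 0, 1.0, 0, 0, 0, 7.2],
  [0, 0, 0.6, 0, 0, 0, 7.2],
  [0, 0, 0.2, 0, 0, 0, 7.2],
  [0, 0, 0.1, 0, 0, 0, 7.2],
  [0, 0, 0, 0, 0, 0, 7.2],
  [0, 0, 0, 0, 0, 0, 7.2],
  [0, 0, 0, 0, 0, 0, 7.2],
])

```text
time_s: 10.17
position: [0.641, 0.0064, 0.0015]
eef_rot: [[0.133, 0.991, 0.002], [0.991, -0.133, 0.0], [0.0, 0.002, -1.0]]
ft_force: [-0.1, -0.8, 0.7]
opening: 0.0719
grip_force: 0.0
```

drive_tool([
  [0, 0, 0.2, 0, 0, 0, 6.4],
  [0, 0, 0, 0, 0, 0, 6.4],
  [0, 0, 0, 0, 0, 0, 5.5],
  [0, 0, 0, 0, 0, 0, 5.5],
  [0, 0, 0, 0, 0, 0, 5.5],
  [0, 0, 0, 0, 0, 0, 5.5],
  [0, 0, 0, 0, 0, 0, 5.5],
])

```text
time_s: 10.75
position: [0.6403, 0.0063, -0.0013]
eef_rot: [[0.133, 0.991, 0.0], [0.991, -0.133, -0.0], [-0.0, 0.0, -1.0]]
ft_force: [-1.7, -0.2, 4.2]
opening: 0.058
grip_force: 32.3
```

drive_tool([
  [0, 0, -1.0, 0, 0, 0, 5.5],
  [0, 0, -2.5, 0, 0, 0, 5.5],
  [0, 0, -3.5, 0, 0, 0, 5.5],
  [0, 0, -3, 0, 0, -0.11, 5.5],
  [0, 0, 0, 0, 0, -0.11, 5.5],
  [-0.5, -3.7, 0, 0, 0, 0, 5.5],
  [-0.5, -3.7, 0, 0, 0, 0, 5.5],
  [-0.5, -3.7, 0, 0, 0, 0, 5.5],
  [-0.5, -3.7, 0, 0, 0, 0, 5.5],
  [-0.5, -3.7, 0, 0, 0, 0, 5.5],
  [0, 0, 0, 0, 0, 0, 5.5],
  [0, 0, 0, 0, 0, 0, 5.5],
])

```text
time_s: 11.75
position: [0.4544, -0.0358, 0.0975]
eef_rot: [[-0.086, 0.996, -0.004], [0.996, 0.086, -0.002], [-0.002, -0.004, -1.0]]
ft_force: [1.2, -0.2, 0.1]
opening: 0.0584
grip_force: 32.8
```

```bash
python3 -c "
from h import *
go((.455,-.0356),.038,94.85)"
```

```text
t 11.75 p [ 0.4544 -0.0358  0.0975] op 0.05841241647424707 f [ 1.1841 -0.2429  0.0933]
[[-0.0857  0.9963 -0.0039]
 [ 0.9963  0.0856 -0.0019]
 [-0.0015 -0.004  -1.    ]]
shift cm [0.03 0.09 5.95] turn [-0.004  0.002  0.001] yaw now 94.91
```

drive_tool([
  [0, 0, 2.0, 0, 0, 0, 5.5],
  [0, 0, 2.0, 0, 0, 0, 5.5],
  [0, 0, 1.0, 0, 0, 0, 5.5],
  [0, 0, 0.4, 0, 0, 0, 5.5],
  [0, 0, 0, 0, 0, 0, 5.5],
  [0, 0, 0, 0, 0, 0, 5.5],
  [0, 0, 0, 0, 0, 0, 5.5],
  [0, 0, 0, 0, 0, 0, 5.5],
])

```text
time_s: 12.42
position: [0.4591, -0.0347, 0.0452]
eef_rot: [[-0.087, 0.996, 0.002], [0.996, 0.087, -0.0], [-0.0, 0.002, -1.0]]
ft_force: [0.4, 0.2, -0.9]
opening: 0.0584
grip_force: 32.8
```

drive_tool([
  [0, 0, 0.2, 0, 0, 0, 5.5],
  [0, 0, 0.2, 0, 0, 0, 5.5],
  [0, 0, 0, 0, 0, 0, 5.5],
  [0, 0, 0, 0, 0, 0, 5.5],
  [0, 0, 0, 0, 0, 0, 5.5],
])

```text
time_s: 12.83
position: [0.458, -0.0348, 0.0403]
eef_rot: [[-0.087, 0.996, -0.0], [0.996, 0.087, -0.0], [-0.0, -0.0, -1.0]]
ft_force: [-0.0, -0.1, -1.8]
opening: 0.0584
grip_force: 32.8
```

drive_tool([
  [0, -0.3, 0.1, 0, 0, 0, 5.5],
  [0, 0, 0.1, 0, 0, 0, 5.5],
  [0, 0, 0, 0, 0, 0, 5.5],
  [0, 0, 0, 0, 0, 0, 5.5],
  [0, 0, 0, 0, 0, 0, 5.5],
])

```text
time_s: 13.25
position: [0.455, -0.035, 0.0383]
eef_rot: [[-0.087, 0.996, 0.0], [0.996, 0.087, -0.0], [-0.0, 0.0, -1.0]]
ft_force: [0.3, 0.0, -2.1]
opening: 0.0587
grip_force: 32.8
```

drive_tool([
  [0, 0, 0, 0, 0, 0, 7.2],
  [0, 0, 0, 0, 0, 0, 7.2],
  [0, 0, 0, 0, 0, 0, 7.2],
  [0, 0, -1, 0, 0, 0, 7.2],
  [0, 0, -3, 0, 0, 0, 7.2],
  [0, 0, -3, 0, 0, 0, 7.2],
  [0, 0, -2, 0, 0, 0, 7.2],
])

```text
time_s: 13.83
position: [0.4563, -0.0346, 0.1314]
eef_rot: [[-0.088, 0.996, 0.004], [0.996, 0.088, -0.0], [-0.0, 0.004, -1.0]]
ft_force: [0.8, -0.3, 0.3]
opening: 0.0719
grip_force: 0.0
```

```bash
python3 -c "
from h import *
go((.6381,.2071),.07,97.4)"
```

```text
t 13.8333 p [ 0.4563 -0.0346  0.1314] op 0.071867868897748 f [ 0.7995 -0.2807  0.2759]
[[-0.0875  0.9962  0.0036]
 [ 0.9962  0.0875 -0.0002]
 [-0.0005  0.0035 -1.    ]]
shift cm [22.49 20.21  6.2 ] turn [ 0.004  0.001 -0.042] yaw now 95.02
```

drive_tool([
  [2.8, 2.53, 0, 0, 0, 0, 7.2],
  [2.8, 2.53, 0, 0, 0, 0, 7.2],
  [2.8, 2.53, 0, 0, 0, 0, 7.2],
  [2.8, 2.53, 0, 0, 0, 0, 7.2],
  [2.8, 2.53, 0, 0, 0, 0, 7.2],
  [2.8, 2.53, 0, 0, 0, 0, 7.2],
  [2.8, 2.53, 0, 0, 0, 0, 7.2],
  [2.9, 2.53, 0, 0, 0, 0, 7.2],
  [0, 0, 3.0, 0, 0, -0.042, 7.2],
  [0, 0, 3.0, 0, 0, 0, 7.2],
  [0, 0, 0, 0, 0, 0, 7.2],
  [0, 0, 0, 0, 0, 0, 7.2],
])

```text
time_s: 14.83
position: [0.6356, 0.2055, 0.0668]
eef_rot: [[-0.128, 0.992, -0.005], [0.992, 0.128, -0.002], [-0.002, -0.005, -1.0]]
ft_force: [-0.2, 0.3, 0.6]
opening: 0.0722
grip_force: 0.0
```

```bash
python3 -c "
from h import *
go((.6381,.2071),-.003,97.4)"
```

```text
t 14.8333 p [0.6356 0.2055 0.0668] op 0.07220177695561715 f [-0.2005  0.2847  0.6349]
[[-0.1284  0.9917 -0.0045]
 [ 0.9917  0.1284 -0.0021]
 [-0.0015 -0.0048 -1.    ]]
shift cm [0.14 0.3  6.98] turn [-0.005  0.002 -0.   ] yaw now 97.38
```

drive_tool([
  [0.1, 0.1, 2.5, 0, 0, 0, 7.2],
  [0, 0, 2.5, 0, 0, 0, 7.2],
  [0, 0, 1.0, 0, 0, 0, 7.2],
  [0, 0, 0.5, 0, 0, 0, 7.2],
  [0, 0, 0.1, 0, 0, 0, 7.2],
  [0, 0, 0, 0, 0, 0, 7.2],
  [0, 0, 0, 0, 0, 0, 7.2],
  [0, 0, 0, 0, 0, 0, 7.2],
  [0, 0, 0, 0, 0, 0, 7.2],
])

```text
time_s: 15.58
position: [0.6387, 0.2082, 0.0036]
eef_rot: [[-0.129, 0.992, 0.002], [0.992, 0.129, 0.001], [0.0, 0.002, -1.0]]
ft_force: [1.1, 0.1, -0.1]
opening: 0.0721
grip_force: 0.0
```

drive_tool([
  [0, 0, 0.15, 0, 0, 0, 6.4],
  [0, 0, 0.15, 0, 0, 0, 6.4],
  [0, 0, 0, 0, 0, 0, 5.5],
  [0, 0, 0, 0, 0, 0, 5.5],
  [0, 0, 0, 0, 0, 0, 5.5],
  [0, 0, 0, 0, 0, 0, 5.5],
  [0, 0, 0, 0, 0, 0, 5.5],
])

```text
time_s: 16.17
position: [0.6381, 0.2079, -0.0004]
eef_rot: [[-0.129, 0.992, 0.0], [0.992, 0.129, 0.0], [0.0, 0.0, -1.0]]
ft_force: [-1.7, -0.1, 4.8]
opening: 0.0579
grip_force: 31.9
```

drive_tool([
  [0, 0, -1.0, 0, 0, 0, 5.5],
  [0, 0, -3.5, 0, 0, 0, 5.5],
  [0, 0, -3.5, 0, 0, 0, 5.5],
  [0, 0, -4, 0, 0, 0.042, 5.5],
  [-3.0, -2.67, 0, 0, 0, 0, 5.5],
  [-3.0, -2.67, 0, 0, 0, 0, 5.5],
  [-3.0, -2.67, 0, 0, 0, 0, 5.5],
  [-3.0, -2.67, 0, 0, 0, 0, 5.5],
  [-3.0, -2.67, 0, 0, 0, 0, 5.5],
  [-3.0, -2.67, 0, 0, 0, 0, 5.5],
  [-3.0, -2.67, 0, 0, 0, 0, 5.5],
  [-1.6, -1.5, 0, 0, 0, 0, 5.5],
])

```text
time_s: 17.17
position: [0.4524, -0.0396, 0.1186]
eef_rot: [[-0.082, 0.997, -0.004], [0.997, 0.082, -0.003], [-0.003, -0.005, -1.0]]
ft_force: [0.0, -0.8, -1.4]
opening: 0.0579
grip_force: 32.8
```

drive_tool([
  [0, 0, 0, 0, 0, 0, 5.5],
  [0, 0, 0, 0, 0, 0, 5.5],
])

```text
time_s: 17.33
position: [0.4555, -0.0363, 0.1193]
eef_rot: [[-0.083, 0.997, -0.0], [0.997, 0.083, -0.001], [-0.001, -0.0, -1.0]]
ft_force: [0.3, 0.7, -1.7]
opening: 0.0579
grip_force: 32.8
```

```bash
python3 -c "
from h import *
go((.455,-.0356),.045,94.85)"
```

```text
t 17.3333 p [ 0.4555 -0.0363  0.1193] op 0.057908656365134606 f [ 0.3133  0.695  -1.6855]
[[-0.0835  0.9965 -0.0004]
 [ 0.9965  0.0835 -0.0008]
 [-0.0008 -0.0005 -1.    ]]
shift cm [ 0.08 -0.04  7.43] turn [-0.     0.001 -0.001] yaw now 94.79
```

drive_tool([
  [0, 0, 2.5, 0, 0, 0, 5.5],
  [0, 0, 2.5, 0, 0, 0, 5.5],
  [0, 0, 1.2, 0, 0, 0, 5.5],
  [0, 0, 0.5, 0, 0, 0, 5.5],
  [0, 0, 0, 0, 0, 0, 5.5],
  [0, 0, 0, 0, 0, 0, 5.5],
  [0, 0, 0, 0, 0, 0, 5.5],
  [0, 0, 0, 0, 0, 0, 5.5],
  [0, 0, 0, 0, 0, 0, 5.5],
])

```text
time_s: 18.08
position: [0.4573, -0.0348, 0.0532]
eef_rot: [[-0.087, 0.996, 0.002], [0.996, 0.087, -0.0], [-0.001, 0.002, -1.0]]
ft_force: [-0.8, -0.5, -0.2]
opening: 0.058
grip_force: 32.9
```

drive_tool([
  [0, -0.2, 0.1, 0, 0, 0, 5.5],
  [0, 0, 0.1, 0, 0, 0, 5.5],
  [0, 0, 0.1, 0, 0, 0, 5.5],
  [0, 0, 0, 0, 0, 0, 5.5],
  [0, 0, 0, 0, 0, 0, 5.5],
  [0, 0, 0, 0, 0, 0, 5.5],
])

```text
time_s: 18.58
position: [0.4545, -0.035, 0.0493]
eef_rot: [[-0.087, 0.996, -0.0], [0.996, 0.087, 0.0], [0.0, -0.0, -1.0]]
ft_force: [-0.2, 1.1, -1.2]
opening: 0.0578
grip_force: 32.9
```

drive_tool([
  [0, 0, 0.2, 0, 0, 0, 5.5],
  [0, 0, 0.15, 0, 0, 0, 5.5],
  [0, 0, 0, 0, 0, 0, 5.5],
  [0, 0, 0, 0, 0, 0, 5.5],
  [0, 0, 0, 0, 0, 0, 5.5],
])

```text
time_s: 19.0
position: [0.4544, -0.035, 0.0457]
eef_rot: [[-0.087, 0.996, -0.0], [0.996, 0.087, 0.0], [0.0, -0.0, -1.0]]
ft_force: [-0.3, 0.7, -1.4]
opening: 0.058
grip_force: 32.9
```

drive_tool([
  [0, 0, 0, 0, 0, 0, 8],
  [0, 0, 0, 0, 0, 0, 8],
  [0, 0, 0, 0, 0, 0, 8],
  [0, 0, -1, 0, 0, 0, 8],
  [0, 0, -3, 0, 0, 0, 8],
  [0, 0, -3, 0, 0, 0, 8],
  [0, 4, -1, 0, 0, 0, 8],
  [0, 4, 0, 0, 0, 0, 8],
  [0, 4, 0, 0, 0, 0, 8],
  [0, 4, 0, 0, 0, 0, 8],
  [0, 0, 0, 0, 0, 0, 8],
])

```text
time_s: 19.92
position: [0.6207, -0.02, 0.1248]
eef_rot: [[-0.086, 0.996, 0.006], [0.996, 0.086, 0.004], [0.004, 0.006, -1.0]]
ft_force: [0.4, 0.4, -0.7]
opening: 0.0799
grip_force: 0.0
```

```bash
python3 -c "
from h import *
c=cam('scene');i=cv2.cvtColor(c['img'],4)
cv2.imwrite('pics/s3.png',cv2.resize(i[160:340,160:400],None,fx=3.2,fy=3.2,interpolation=2))
cam('top','t3')
go(W(-.11,0),.12,94.85)"
```

```text
t 20.0167 p [ 0.6145 -0.0205  0.1252] op 0.07981504380245352 f [-0.5793  0.3068 -0.0764]
[[-0.0872  0.9962 -0.0011]
 [ 0.9962  0.0872  0.0017]
 [ 0.0018 -0.001  -1.    ]]
shift cm [  0.44 -16.39   0.54] turn [-0.001 -0.002  0.003] yaw now 95.0
```

View pics/s3.png

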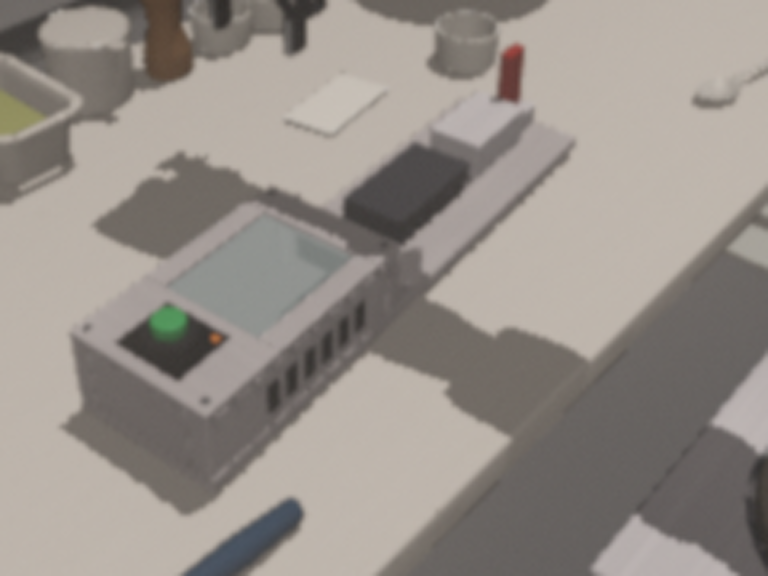

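The scene view shows all five slates in one near-square pile at (405,190) in the crop, with the flap shut. Next I tap the pile back against the slide face with two fingers, then squeeze it across.

```bash
python3 -c "
from h import *
c=cam('top');rects(c,.05,100,(230,190,275,232))
go(W(-.027,0),.12,94.85)"
```

```text
[250.8 214.7] ctr [ 0.4503 -0.0278] size 142 133 ang 88.7
t 20.0667 p [ 0.6134 -0.0207  0.1256] op 0.0797369526340922 f [-1.1914 -0.7747  0.9089]
[[-0.0873  0.9962 -0.0014]
 [ 0.9962  0.0873  0.0007]
 [ 0.0008 -0.0014 -1.    ]]
shift cm [  8.76 -16.25   0.59] turn [-0.001 -0.001  0.003] yaw now 95.01
```

drive_tool([
  [1.75, -3.24, 0, 0, 0, 0, 3],
  [1.75, -3.24, 0, 0, 0, 0, 3],
  [1.75, -3.24, 0, 0, 0, 0, 3],
  [1.75, -3.24, 0, 0, 0, 0, 3],
  [1.75, -3.24, 0, 0, 0, 0, 3],
  [0, 0, 0, 0, 0, 0, 3],
  [0, 0, 0, 0, 0, 0, 3],
  [0, 0, 0, 0, 0, 0, 3],
])

```text
time_s: 20.73
position: [0.4446, 0.0511, 0.1267]
eef_rot: [[-0.087, 0.996, 0.002], [0.996, 0.087, -0.002], [-0.002, 0.002, -1.0]]
ft_force: [0.2, 0.7, 0.7]
opening: 0.0302
grip_force: 0.0
```

```bash
python3 -c "
from h import *
c=cam('scene');i=cv2.cvtColor(c['img'],4)
cv2.imwrite('pics/s4.png',cv2.resize(i[130:310,180:400],None,fx=3.2,fy=3.2,interpolation=2))
go(W(-.027,0),.024,94.85)"
```

```text
t 20.7833 p [0.4455 0.051  0.1267] op 0.03008766641918455 f [ 1.0461 -0.3211  0.4164]
[[-0.0857  0.9963  0.0024]
 [ 0.9963  0.0857 -0.0013]
 [-0.0015  0.0023 -1.    ]]
shift cm [ 0.16 -0.17 10.27] turn [0.002 0.001 0.001] yaw now 94.92
```

View pics/s4.png

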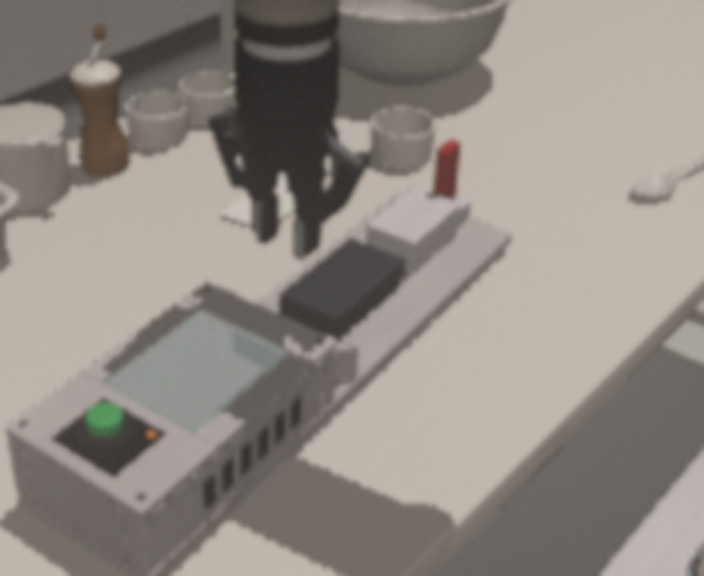

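Gripper is centred over the deck between the pile front (330,310) and the flap. The gap looks sufficient, so I descend.

drive_tool([
  [0, -0.1, 2.5, 0, 0, 0, 3],
  [0, 0, 2.5, 0, 0, 0, 3],
  [0, 0, 1.5, 0, 0, 0, 3],
  [0, 0, 1, 0, 0, 0, 3],
  [0, 0, 0, 0, 0, 0, 3],
  [0, 0, 0, 0, 0, 0, 3],
  [0, 0, 0, 0, 0, 0, 3],
])

```text
time_s: 21.37
position: [0.4452, 0.052, 0.0517]
eef_rot: [[-0.086, 0.996, 0.002], [0.996, 0.086, 0.0], [0.0, 0.002, -1.0]]
ft_force: [0.5, 0.6, 0.2]
opening: 0.0304
grip_force: 0.0
```

```bash
python3 -c "
from h import *
go(W(-.027,0),.023,94.85)"
```

```text
t 21.3667 p [0.4452 0.052  0.0517] op 0.03043692166034712 f [0.506  0.6415 0.2131]
[[-0.0864  0.9963  0.0022]
 [ 0.9963  0.0864  0.0004]
 [ 0.0002  0.0022 -1.    ]]
shift cm [ 0.04 -0.14  2.87] turn [ 0.002 -0.     0.002] yaw now 94.96
```

drive_tool([
  [-0.05, -0.1, 0.6, 0, 0, 0, 3],
  [0, 0, 0.6, 0, 0, 0, 3],
  [0, 0, 0.5, 0, 0, 0, 3],
  [0, 0, 0, 0, 0, 0, 3],
  [0, 0, 0, 0, 0, 0, 3],
  [0, 0, 0, 0, 0, 0, 3],
])

```text
time_s: 21.87
position: [0.4429, 0.0514, 0.0338]
eef_rot: [[-0.087, 0.996, -0.0], [0.996, 0.087, 0.0], [0.0, 0.0, -1.0]]
ft_force: [-0.3, 0.1, 0.0]
opening: 0.0299
grip_force: 0.0
```

drive_tool([
  [0, 0, 0.3, 0, 0, 0, 3],
  [0, 0, 0.3, 0, 0, 0, 3],
  [0, 0, 0.2, 0, 0, 0, 3],
  [0, 0, 0, 0, 0, 0, 3],
  [0, 0, 0, 0, 0, 0, 3],
  [0, 0, 0, 0, 0, 0, 3],
])

```text
time_s: 22.37
position: [0.4429, 0.0514, 0.0258]
eef_rot: [[-0.087, 0.996, -0.0], [0.996, 0.087, 0.0], [0.0, -0.0, -1.0]]
ft_force: [0.1, -0.1, 0.1]
opening: 0.0298
grip_force: 0.0
```

drive_tool([
  [0, 0, 0.3, 0, 0, 0, 3],
  [0, 0, 0, 0, 0, 0, 3],
  [-0.2, 0, 0, 0, 0, 0, 3],
  [-0.3, 0, 0, 0, 0, 0, 3],
  [-0.3, 0, 0, 0, 0, 0, 3],
  [-0.3, 0, 0, 0, 0, 0, 3],
  [-0.3, 0, 0, 0, 0, 0, 3],
  [-0.3, 0, 0, 0, 0, 0, 3],
  [-0.3, 0, 0, 0, 0, 0, 3],
  [0, 0, 0, 0, 0, 0, 3],
  [0, 0, 0, 0, 0, 0, 3],
])

```text
time_s: 23.28
position: [0.4448, 0.0312, 0.0229]
eef_rot: [[-0.087, 0.996, 0.0], [0.996, 0.087, -0.0], [-0.0, 0.0, -1.0]]
ft_force: [0.9, 0.7, -0.5]
opening: 0.03
grip_force: 0.4
```

drive_tool([
  [-0.2, 0, 0, 0, 0, 0, 3],
  [-0.2, 0, 0, 0, 0, 0, 3],
  [-0.2, 0, 0, 0, 0, 0, 3],
  [-0.2, 0, 0, 0, 0, 0, 3],
  [0, 0, 0, 0, 0, 0, 3],
  [0, 0, 0, 0, 0, 0, 3],
])

```text
time_s: 23.78
position: [0.4453, 0.0234, 0.0228]
eef_rot: [[-0.087, 0.996, 0.0], [0.996, 0.087, 0.0], [0.0, 0.0, -1.0]]
ft_force: [-0.5, 3.5, 1.1]
opening: 0.0301
grip_force: 1.5
```

drive_tool([
  [-0.2, 0, 0, 0, 0, 0, 3],
  [-0.2, 0, 0, 0, 0, 0, 3],
  [0, 0, 0, 0, 0, 0, 3],
  [0, 0, 0, 0, 0, 0, 3],
])

```text
time_s: 24.12
position: [0.4456, 0.0201, 0.0228]
eef_rot: [[-0.087, 0.996, -0.0], [0.996, 0.087, 0.001], [0.001, 0.0, -1.0]]
ft_force: [-1.4, 5.2, 1.2]
opening: 0.0298
grip_force: 2.4
```

```bash
python3 -c "
from h import *
s=st();print(toW(s['position']))"
```

```text
t 24.1167 p [0.4456 0.0201 0.0228] op 0.02984010475868211 f [-1.3595  5.1604  1.2447]
[[-0.0873  0.9962 -0.0001]
 [ 0.9962  0.0873  0.001 ]
 [ 0.001   0.     -1.    ]]
[-0.0592  0.001 ]
```

drive_tool([
  [-0.15, 0, 0, 0, 0, 0, 3],
  [-0.15, 0, 0, 0, 0, 0, 3],
  [0, 0, 0, 0, 0, 0, 3],
  [0, 0, 0, 0, 0, 0, 3],
])

```text
time_s: 24.45
position: [0.4457, 0.0174, 0.0228]
eef_rot: [[-0.088, 0.996, -0.0], [0.996, 0.088, 0.001], [0.001, -0.0, -1.0]]
ft_force: [-0.5, 6.4, 1.0]
opening: 0.0298
grip_force: 2.6
```

drive_tool([
  [-0.1, 0, 0, 0, 0, 0, 3],
  [-0.1, 0, 0, 0, 0, 0, 3],
  [0, 0, 0, 0, 0, 0, 3],
  [0, 0, 0, 0, 0, 0, 3],
])

```text
time_s: 24.78
position: [0.4459, 0.0156, 0.0228]
eef_rot: [[-0.088, 0.996, -0.0], [0.996, 0.088, 0.001], [0.001, -0.0, -1.0]]
ft_force: [-0.3, 4.9, 0.3]
opening: 0.0299
grip_force: 2.8
```

drive_tool([
  [-0.1, 0, 0, 0, 0, 0, 3],
  [-0.1, 0, 0, 0, 0, 0, 3],
  [0, 0, 0, 0, 0, 0, 3],
  [0, 0, 0, 0, 0, 0, 3],
])

```text
time_s: 25.12
position: [0.4461, 0.0138, 0.0228]
eef_rot: [[-0.088, 0.996, -0.0], [0.996, 0.088, 0.002], [0.002, 0.0, -1.0]]
ft_force: [-1.6, 6.2, 1.7]
opening: 0.0302
grip_force: 3.0
```

drive_tool([
  [-0.1, 0, 0, 0, 0, 0, 3],
  [-0.1, 0, 0, 0, 0, 0, 3],
  [0, 0, 0, 0, 0, 0, 3],
  [0, 0, 0, 0, 0, 0, 3],
])

```text
time_s: 25.45
position: [0.4461, 0.0137, 0.0228]
eef_rot: [[-0.089, 0.996, -0.0], [0.996, 0.089, 0.004], [0.004, 0.0, -1.0]]
ft_force: [-1.5, 9.3, 1.9]
opening: 0.0297
grip_force: 4.6
```

drive_tool([
  [-0.15, 0, 0, 0, 0, 0, 3],
  [0, 0, 0, 0, 0, 0, 3],
  [0.3, 0, 0, 0, 0, 0, 3],
  [0.5, 0, 0, 0, 0, 0, 3],
  [1.0, 0, 0, 0, 0, 0, 3],
  [0.5, 0, 0, 0, 0, 0, 3],
  [0, 0, -1, 0, 0, 0, 3],
  [0, 0, -2.5, 0, 0, 0, 5],
  [0, 0, -3.0, 0, 0, 0, 8],
  [0, 0, -2.5, 0, 0, 0, 8],
  [0, 0, 0, 0, 0, 0, 8],
  [0, 0, 0, 0, 0, 0, 8],
])

```text
time_s: 26.45
position: [0.4462, 0.0313, 0.1148]
eef_rot: [[-0.086, 0.996, 0.004], [0.996, 0.086, -0.001], [-0.002, 0.004, -1.0]]
ft_force: [-0.1, -0.4, -0.5]
opening: 0.0801
grip_force: 0.0
```

```bash
python3 -c "
from h import *
go(W(-.13,0),.022,94.85)"
```

```text
t 26.45 p [0.4462 0.0313 0.1148] op 0.08012890449126617 f [-0.1086 -0.3755 -0.5074]
[[-0.0861  0.9963  0.0045]
 [ 0.9963  0.0861 -0.0014]
 [-0.0018  0.0043 -1.    ]]
shift cm [-8.17 -0.1   9.29] turn [0.004 0.002 0.002] yaw now 94.94
```

drive_tool([
  [-2.7, 0, 0, 0, 0, 0, 8],
  [-2.7, 0, 0, 0, 0, 0, 8],
  [-2.7, 0, 0, 0, 0, 0, 8],
  [0, 0, 0, 0, 0, 0, 8],
  [0, 0, 2, 0, 0, 0, 8],
  [0, 0, 2, 0, 0, 0, 8],
  [0, 0, 2, 0, 0, 0, 8],
  [0, 0, 1.3, 0, 0, 0, 8],
  [0, 0, 0, 0, 0, 0, 8],
  [0, 0, 0, 0, 0, 0, 8],
  [0, 0, 0, 0, 0, 0, 8],
  [0, 0, 0, 0, 0, 0, 8],
])

```text
time_s: 27.45
position: [0.4525, -0.0488, 0.0406]
eef_rot: [[-0.087, 0.996, 0.002], [0.996, 0.087, -0.0], [-0.001, 0.002, -1.0]]
ft_force: [-0.4, 0.2, -0.3]
opening: 0.0797
grip_force: 0.0
```

```bash
python3 -c "
from h import *
go(W(-.13,0),.0205,94.85)"
```

```text
t 27.45 p [ 0.4525 -0.0488  0.0406] op 0.07974813511357984 f [-0.4093  0.1699 -0.294 ]
[[-0.087   0.9962  0.0017]
 [ 0.9962  0.087  -0.0004]
 [-0.0005  0.0017 -1.    ]]
shift cm [-0.15 -0.    2.01] turn [0.002 0.001 0.003] yaw now 94.99
```

drive_tool([
  [-0.1, 0, 0.8, 0, 0, 0, 8],
  [0, 0, 0.6, 0, 0, 0, 8],
  [0, 0, 0.4, 0, 0, 0, 8],
  [0, 0, 0.1, 0, 0, 0, 8],
  [0, 0, 0, 0, 0, 0, 8],
  [0, 0, 0, 0, 0, 0, 8],
  [0, 0, 0, 0, 0, 0, 8],
])

```text
time_s: 28.03
position: [0.4519, -0.0498, 0.0209]
eef_rot: [[-0.087, 0.996, 0.0], [0.996, 0.087, -0.0], [-0.0, 0.0, -1.0]]
ft_force: [0.4, -0.9, 1.2]
opening: 0.0801
grip_force: 0.0
```

drive_tool([
  [0, 0, 0, 0, 0, 0, 7],
  [0, 0, 0, 0, 0, 0, 6.6],
  [0, 0, 0, 0, 0, 0, 6.3],
  [0, 0, 0, 0, 0, 0, 6.1],
  [0, 0, 0, 0, 0, 0, 5.7],
  [0, 0, 0, 0, 0, 0, 5.7],
  [0, 0, 0, 0, 0, 0, 5.7],
  [0, 0, 0, 0, 0, 0, 5.7],
  [0, 0, 0, 0, 0, 0, 5.7],
], newtons=30)

```text
time_s: 28.78
position: [0.4548, -0.0495, 0.0222]
eef_rot: [[-0.087, 0.996, 0.006], [0.996, 0.087, 0.0], [-0.0, 0.006, -1.0]]
ft_force: [5.2, 0.6, 5.8]
opening: 0.0593
grip_force: 34.6
```

drive_tool([
  [0, 0, 0, 0, 0, 0, 6.4],
  [0, 0, 0, 0, 0, 0, 8],
  [0, 0, 0, 0, 0, 0, 8],
  [0, 0, -1, 0, 0, 0, 8],
  [0, 0, -3, 0, 0, 0, 8],
  [0, 0, -3, 0, 0, 0, 8],
  [0, 0, -3, 0, 0, 0, 8],
  [0, 4, 0, 0, 0, 0, 8],
  [0, 4, 0, 0, 0, 0, 8],
  [0, 4, 0, 0, 0, 0, 8],
  [0, 4, 0, 0, 0, 0, 8],
  [0, 0, 0, 0, 0, 0, 8],
])

```text
time_s: 29.78
position: [0.6166, -0.0347, 0.1188]
eef_rot: [[-0.087, 0.996, 0.003], [0.996, 0.087, 0.004], [0.004, 0.003, -1.0]]
ft_force: [0.4, 0.8, -0.3]
opening: 0.08
grip_force: 0.0
```

```bash
python3 -c "
from h import *
st()
c=cam('scene');i=cv2.cvtColor(c['img'],4)[170:270,240:360]
c=cam('top');j=cv2.cvtColor(c['img'],4)[185:245,215:335]
f=lambda a:cv2.resize(a,None,fx=5,fy=5,interpolation=2)
cv2.imwrite('pics/m5.png',cv2.resize(np.vstack([f(i),f(j)]),None,fx=.74,fy=.74))"
```

```text
t 29.7833 p [ 0.6166 -0.0347  0.1188] op 0.08000387434444145 f [ 0.4001  0.8015 -0.3362]
[[-0.0867  0.9962  0.0025]
 [ 0.9962  0.0867  0.0041]
 [ 0.0039  0.0029 -1.    ]]
```

View pics/m5.png

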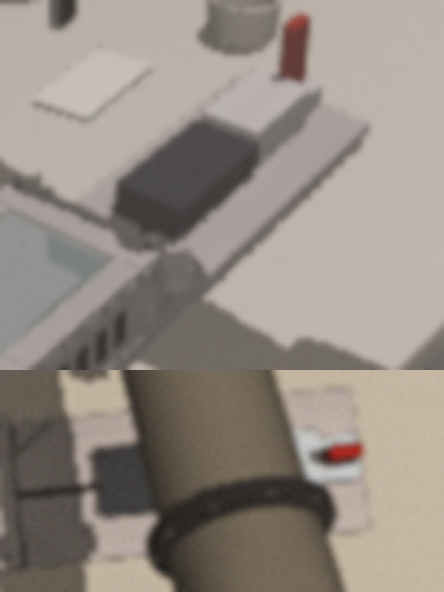

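The pile stands square against the slide face, with straight edges in both views. Next I grip the red paddle.

```bash
python3 -c "
from h import *
go(W(-.285),.15,94.85)"
```

```text
t 29.8833 p [ 0.6106 -0.0353  0.1193] op 0.07977821241020039 f [-1.1902  0.2762 -0.1687]
[[-0.0874  0.9962 -0.004 ]
 [ 0.9962  0.0875  0.0015]
 [ 0.0019 -0.0039 -1.    ]]
shift cm [-15.61 -15.92  -3.04] turn [-0.004 -0.002  0.003] yaw now 95.02
```

drive_tool([
  [0, 0, -3.5, 0, 0, 0, 5],
  [-2.6, -2.65, 0, 0, 0, 0, 5],
  [-2.6, -2.65, 0, 0, 0, 0, 5],
  [-2.6, -2.65, 0, 0, 0, 0, 5],
  [-2.6, -2.65, 0, 0, 0, 0, 5],
  [-2.6, -2.65, 0, 0, 0, 0, 5],
  [-2.6, -2.65, 0, 0, 0, 0, 5],
  [0, 0, 0, 0, 0, 0, 5],
  [0, 0, 0, 0, 0, 0, 5],
  [0, 0, 0, 0, 0, 0, 5],
])

```text
time_s: 30.72
position: [0.465, -0.2045, 0.1561]
eef_rot: [[-0.086, 0.996, -0.001], [0.996, 0.086, 0.0], [0.0, -0.001, -1.0]]
ft_force: [-0.1, 0.8, 0.1]
opening: 0.0498
grip_force: 0.0
```

```bash
python3 -c "
from h import *
go(W(-.285),.068,94.85)"
```

```text
t 30.7167 p [ 0.465  -0.2045  0.1561] op 0.04981876282237308 f [-0.1241  0.8363  0.0873]
[[-0.0864  0.9963 -0.0008]
 [ 0.9963  0.0864  0.0001]
 [ 0.0002 -0.0008 -1.    ]]
shift cm [-0.04  0.08  8.81] turn [-0.001 -0.     0.002] yaw now 94.95
```

drive_tool([
  [0, 0, 2.5, 0, 0, 0, 5],
  [0, 0, 2.5, 0, 0, 0, 5],
  [0, 0, 2, 0, 0, 0, 5],
  [0, 0, 1.5, 0, 0, 0, 5],
  [0, 0, 0, 0, 0, 0, 5],
  [0, 0, 0, 0, 0, 0, 5],
  [0, 0, 0, 0, 0, 0, 5],
])

```text
time_s: 31.3
position: [0.4676, -0.204, 0.0719]
eef_rot: [[-0.089, 0.996, 0.002], [0.996, 0.089, -0.0], [-0.0, 0.002, -1.0]]
ft_force: [0.6, 1.4, 0.1]
opening: 0.0501
grip_force: 0.0
```

drive_tool([
  [0, 0, 0, 0, 0, 0, 3],
  [0, 0, 0, 0, 0, 0, 2],
  [0, 0, 0, 0, 0, 0, 1],
  [0, 0, 0, 0, 0, 0, 1],
  [0, 0, 0, 0, 0, 0, 1],
  [0, 0, 0, 0, 0, 0, 1],
  [0, 0, 0, 0, 0, 0, 1],
])

```text
time_s: 31.88
position: [0.4669, -0.2053, 0.0718]
eef_rot: [[-0.087, 0.996, 0.001], [0.996, 0.087, -0.001], [-0.001, 0.001, -1.0]]
ft_force: [-1.0, -0.2, 6.3]
opening: 0.0136
grip_force: 34.6
```

```bash
python3 -c "
from h import *
go(W(-.235),.068,94.85);s=ctrl.get_state();print(toW(s['position']))
c=cam('scene');i=cv2.cvtColor(c['img'],4)[170:290,220:380]
cv2.imwrite('pics/m6.png',cv2.resize(i,None,fx=4.5,fy=4.5,interpolation=2))"
```

```text
t 31.8833 p [ 0.4669 -0.2053  0.0718] op 0.013619977955240037 f [-0.9605 -0.2402  6.3029]
[[-0.0869  0.9962  0.0013]
 [ 0.9962  0.0869 -0.0008]
 [-0.0009  0.0012 -1.    ]]
shift cm [ 5.07 -0.1   0.37] turn [0.001 0.001 0.002] yaw now 94.99
[-0.2857 -0.0011]
```

View pics/m6.png

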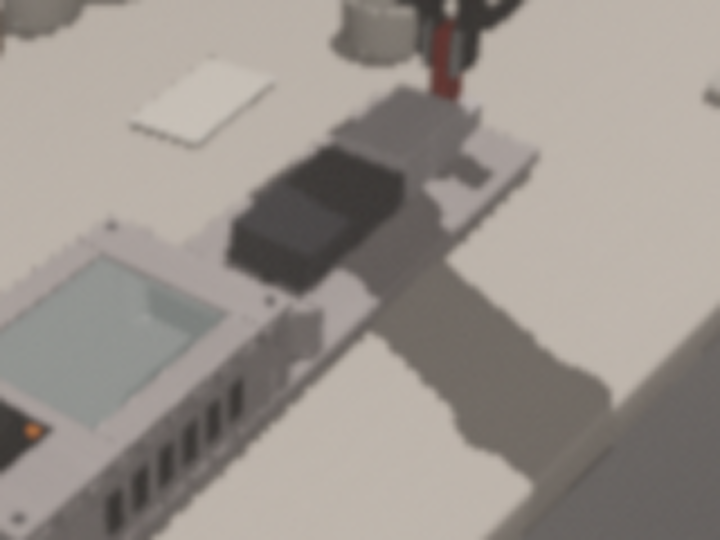

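Gripped, and the pile is still square with nothing knocked. I advance 35 mm and pause on the deck with the pile pressed by the slide face.

drive_tool([
  [0.3, 0, 0, 0, 0, 0, 1],
  [0.5, 0, 0, 0, 0, 0, 1],
  [0.6, 0, 0, 0, 0, 0, 1],
  [0.6, 0, 0, 0, 0, 0, 1],
  [0.6, 0, 0, 0, 0, 0, 1],
  [0.5, 0, 0, 0, 0, 0, 1],
  [0.3, 0, 0, 0, 0, 0, 1],
  [0.2, 0, 0, 0, 0, 0, 1],
  [0, 0, 0, 0, 0, 0, 1],
  [0, 0, 0, 0, 0, 0, 1],
  [0, 0, 0, 0, 0, 0, 1],
  [0, 0, 0, 0, 0, 0, 1],
])

```text
time_s: 32.93
position: [0.4639, -0.171, 0.0718]
eef_rot: [[-0.086, 0.996, 0.002], [0.996, 0.086, -0.003], [-0.003, 0.002, -1.0]]
ft_force: [-0.3, -4.0, 5.9]
opening: 0.0136
grip_force: 34.8
```

```bash
python3 -c "
from h import *
s=st();print(toW(s['position']))
c=cam('scene');i=cv2.cvtColor(c['img'],4)[170:290,220:380]
cv2.imwrite('pics/m7.png',cv2.resize(i,None,fx=4.5,fy=4.5,interpolation=2))"
```

```text
t 32.9333 p [ 0.4639 -0.171   0.0718] op 0.013631567817833718 f [-0.2961 -4.0384  5.9464]
[[-0.0859  0.9963  0.0018]
 [ 0.9963  0.0859 -0.0027]
 [-0.0028  0.0016 -1.    ]]
[-0.2512 -0.001 ]
```

View pics/m7.png

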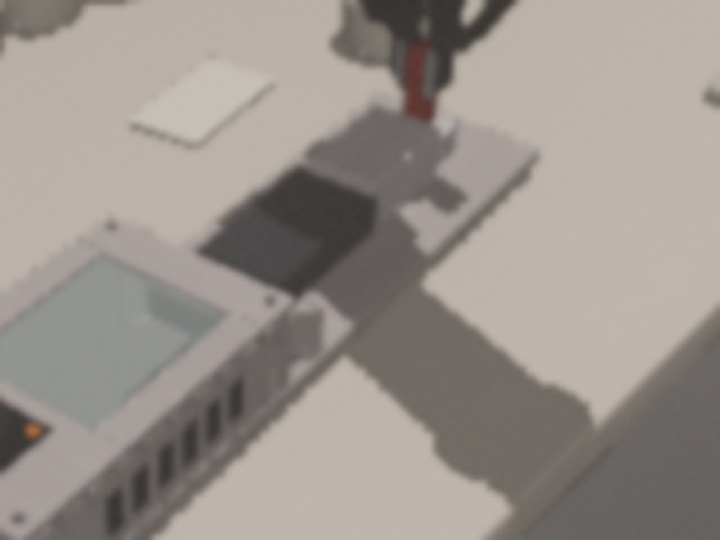

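The pile moved cleanly, all edges in line. Now on into the mouth.

drive_tool([
  [0.3, 0, 0, 0, 0, 0, 1],
  [0.5, 0, 0, 0, 0, 0, 1],
  [0.6, 0, 0, 0, 0, 0, 1],
  [0.6, 0, 0, 0, 0, 0, 1],
  [0.6, 0, 0, 0, 0, 0, 1],
  [0.6, 0, 0, 0, 0, 0, 1],
  [0.6, 0, 0, 0, 0, 0, 1],
  [0.6, 0, 0, 0, 0, 0, 1],
  [0.6, 0, 0, 0, 0, 0, 1],
  [0.5, 0, 0, 0, 0, 0, 1],
  [0.3, 0, 0, 0, 0, 0, 1],
  [0.2, 0, 0, 0, 0, 0, 1],
])

```text
time_s: 33.98
position: [0.4588, -0.1127, 0.0718]
eef_rot: [[-0.085, 0.996, 0.002], [0.996, 0.085, -0.005], [-0.005, 0.002, -1.0]]
ft_force: [-0.2, -7.5, 5.6]
opening: 0.0135
grip_force: 34.7
```

drive_tool([
  [0.3, 0, 0, 0, 0, 0, 1],
  [0.5, 0, 0, 0, 0, 0, 1],
  [0.6, 0, 0, 0, 0, 0, 1],
  [0.6, 0, 0, 0, 0, 0, 1],
  [0.6, 0, 0, 0, 0, 0, 1],
  [0.6, 0, 0, 0, 0, 0, 1],
  [0.6, 0, 0, 0, 0, 0, 1],
  [0.6, 0, 0, 0, 0, 0, 1],
  [0.6, 0, 0, 0, 0, 0, 1],
  [0.5, 0, 0, 0, 0, 0, 1],
  [0.3, 0, 0, 0, 0, 0, 1],
  [0.2, 0, 0, 0, 0, 0, 1],
])

```text
time_s: 34.98
position: [0.4535, -0.0524, 0.0718]
eef_rot: [[-0.086, 0.996, 0.002], [0.996, 0.086, -0.004], [-0.004, 0.001, -1.0]]
ft_force: [-0.6, -7.4, 7.3]
opening: 0.0134
grip_force: 34.9
```

```bash
python3 -c "
from h import *
s=st();print(toW(s['position']));go(W(-.04),.072,94.85)
c=cam('scene');i=cv2.cvtColor(c['img'],4)[170:290,180:340]
cv2.imwrite('pics/m8.png',cv2.resize(i,None,fx=4.5,fy=4.5,interpolation=2))"
```

```text
t 34.9833 p [ 0.4535 -0.0524  0.0718] op 0.013443240549459088 f [-0.5836 -7.4387  7.3265]
[[-0.0856  0.9963  0.0017]
 [ 0.9963  0.0856 -0.0043]
 [-0.0044  0.0014 -1.    ]]
[-0.1321 -0.0008]
t 34.9833 p [ 0.4535 -0.0524  0.0718] op 0.013443240549459088 f [-0.5836 -7.4387  7.3265]
[[-0.0856  0.9963  0.0017]
 [ 0.9963  0.0856 -0.0043]
 [-0.0044  0.0014 -1.    ]]
shift cm [ 9.21 -0.07 -0.06] turn [0.001 0.004 0.001] yaw now 94.91
```

View pics/m8.png

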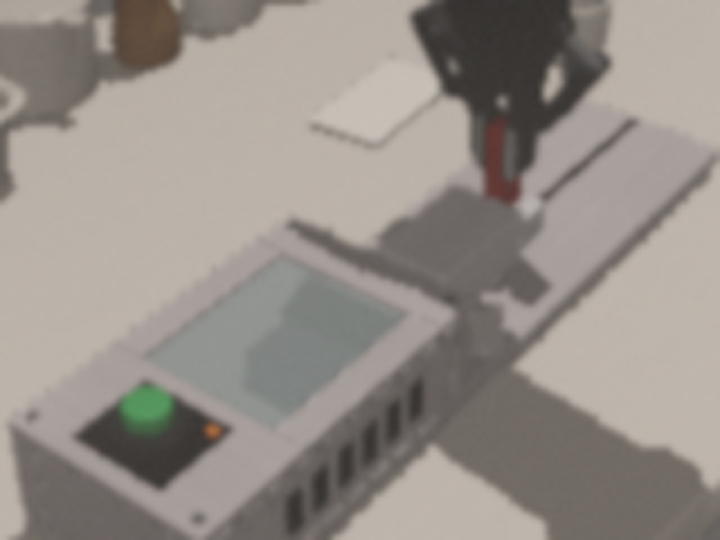

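The pile has gone through the mouth and the nose is entering it at (450,250). I continue to fully in.

drive_tool([
  [0.4, 0, 0, 0, 0, 0, 1],
  [0.7, 0, 0, 0, 0, 0, 1],
  [0.9, 0, 0, 0, 0, 0, 1],
  [0.9, 0, 0, 0, 0, 0, 1],
  [0.9, 0, 0, 0, 0, 0, 1],
  [0.9, 0, 0, 0, 0, 0, 1],
  [0.9, 0, 0, 0, 0, 0, 1],
  [0.9, 0, 0, 0, 0, 0, 1],
  [0.9, 0, 0, 0, 0, 0, 1],
  [0.7, 0, 0, 0, 0, 0, 1],
  [0.4, 0, 0, 0, 0, 0, 1],
  [0.2, 0, 0, 0, 0, 0, 1],
])

```text
time_s: 36.03
position: [0.4459, 0.0351, 0.0717]
eef_rot: [[-0.086, 0.996, 0.001], [0.996, 0.086, -0.004], [-0.004, 0.001, -1.0]]
ft_force: [-0.3, -7.0, 9.8]
opening: 0.0139
grip_force: 35.2
```

drive_tool([
  [0.2, 0, 0, 0, 0, 0, 1],
  [0.2, 0, 0, 0, 0, 0, 1],
  [0.2, 0, 0, 0, 0, 0, 1],
  [0, 0, 0, 0, 0, 0, 1],
  [0, 0, 0, 0, 0, 0, 1],
])

```text
time_s: 36.45
position: [0.4455, 0.0388, 0.0717]
eef_rot: [[-0.085, 0.996, 0.001], [0.996, 0.085, -0.006], [-0.006, 0.001, -1.0]]
ft_force: [-0.9, -8.9, 10.5]
opening: 0.0139
grip_force: 35.3
```

```bash
python3 -c "
from h import *
s=st();print(toW(s['position']))"
```

```text
t 36.45 p [0.4455 0.0388 0.0717] op 0.013916996970931222 f [-0.8636 -8.8612 10.5134]
[[-0.0847  0.9964  0.0011]
 [ 0.9964  0.0847 -0.0061]
 [-0.0062  0.0006 -1.    ]]
[-0.0406 -0.0005]
```

drive_tool([
  [0.2, 0, 0, 0, 0, 0, 1],
  [0, 0, 0, 0, 0, 0, 1],
  [0, 0, 0, 0, 0, 0, 1],
])

```text
time_s: 36.7
position: [0.4455, 0.0388, 0.0717]
eef_rot: [[-0.084, 0.996, 0.001], [0.996, 0.084, -0.009], [-0.009, 0.0, -1.0]]
ft_force: [-0.3, -12.0, 10.0]
opening: 0.0138
grip_force: 35.4
```

drive_tool([
  [-0.4, 0, 0, 0, 0, 0, 1],
  [-1, 0, 0, 0, 0, 0, 1],
  [-1.5, 0, 0, 0, 0, 0, 1],
  [-1.5, 0, 0, 0, 0, 0, 1],
  [-1.5, 0, 0, 0, 0, 0, 1],
  [-1.5, 0, 0, 0, 0, 0, 1],
  [-1.5, 0, 0, 0, 0, 0, 1],
  [-1.5, 0, 0, 0, 0, 0, 1],
  [-1.5, 0, 0, 0, 0, 0, 1],
  [-1.5, 0, 0, 0, 0, 0, 1],
  [-1.5, 0, 0, 0, 0, 0, 1],
  [-1.5, 0, 0, 0, 0, 0, 1],
])

```text
time_s: 37.7
position: [0.4592, -0.1174, 0.0717]
eef_rot: [[-0.088, 0.996, 0.001], [0.996, 0.088, 0.001], [0.001, 0.001, -1.0]]
ft_force: [-1.3, 2.3, 8.5]
opening: 0.014
grip_force: 35.0
```

drive_tool([
  [-1.5, 0, 0, 0, 0, 0, 1],
  [-1.5, 0, 0, 0, 0, 0, 1],
  [-1.5, 0, 0, 0, 0, 0, 1],
  [-1.0, 0, 0, 0, 0, 0, 1],
  [-0.8, 0, 0, 0, 0, 0, 1],
  [-0.5, 0, 0, 0, 0, 0, 1],
  [-0.3, 0, 0, 0, 0, 0, 1],
  [0, 0, 0, 0, 0, 0, 1],
  [0, 0, 0, 0, 0, 0, 1],
])

```text
time_s: 38.45
position: [0.4655, -0.1896, 0.0717]
eef_rot: [[-0.087, 0.996, 0.001], [0.996, 0.087, -0.001], [-0.001, 0.001, -1.0]]
ft_force: [-1.1, -0.1, 6.5]
opening: 0.0138
grip_force: 34.8
```

```bash
python3 -c "
from h import *
s=st();print(toW(s['position']))"
```

```text
t 38.45 p [ 0.4655 -0.1896  0.0717] op 0.013772983735918669 f [-1.1332 -0.0903  6.5153]
[[-0.0867  0.9962  0.0013]
 [ 0.9962  0.0867 -0.001 ]
 [-0.0011  0.0012 -1.    ]]
[-0.2698 -0.0011]
```

The slide was at its inner stop: force rose with no further motion. It has 16 mm left to home.

drive_tool([
  [-0.5, 0, 0, 0, 0, 0, 1],
  [-0.5, 0, 0, 0, 0, 0, 1],
  [-0.5, 0, 0, 0, 0, 0, 1],
  [-0.3, 0, 0, 0, 0, 0, 1],
  [0, 0, 0, 0, 0, 0, 1],
  [0, 0, 0, 0, 0, 0, 1],
  [0, 0, 0, 0, 0, 0, 1],
])

```text
time_s: 39.03
position: [0.4669, -0.2053, 0.0717]
eef_rot: [[-0.088, 0.996, 0.0], [0.996, 0.088, 0.002], [0.001, 0.001, -1.0]]
ft_force: [-2.6, 2.7, 8.5]
opening: 0.0135
grip_force: 35.0
```

drive_tool([
  [0.15, 0, 0, 0, 0, 0, 1],
  [0, 0, 0, 0, 0, 0, 3],
  [0, 0, 0, 0, 0, 0, 5],
  [0, 0, 0, 0, 0, 0, 5],
  [0, 0, -2, 0, 0, 0, 5],
  [0, 0, -3, 0, 0, 0, 5],
  [0, 0, -3.5, 0, 0, 0, 5],
  [0, 4, 0, 0, 0, 0, 3],
  [0, 4, 0, 0, 0, 0, 0],
  [0, 4, 0, 0, 0, 0, 0],
  [0, 0, 0, 0, 0, 0, 0],
  [0, 0, 0, 0, 0, 0, 0],
])

```text
time_s: 40.03
position: [0.587, -0.1933, 0.1537]
eef_rot: [[-0.09, 0.996, -0.002], [0.996, 0.09, 0.003], [0.003, -0.002, -1.0]]
ft_force: [-0.8, -0.1, -0.5]
opening: -0.0002
grip_force: 0.0
```

```bash
python3 -c "
from h import *
go((.4266,.2558),.14,94.85)
c=cam('scene');i=cv2.cvtColor(c['img'],4)[150:310,180:380]
cv2.imwrite('pics/m9.png',cv2.resize(i,None,fx=3.5,fy=3.5,interpolation=2))
h=cv2.cvtColor(c['img'],cv2.COLOR_RGB2HSV);m=cv2.inRange(h,(45,100,60),(85,255,255));m[:,:180]=0
v,u=np.nonzero(m);print(len(u),u.mean(),v.mean(),ray(c,(u.mean(),v.mean()),.1))"
```

```text
t 40.0333 p [ 0.587  -0.1933  0.1537] op -0.00019400651217858046 f [-0.8007 -0.0581 -0.5073]
[[-0.0895  0.996  -0.0019]
 [ 0.996   0.0895  0.0033]
 [ 0.0035 -0.0016 -1.    ]]
shift cm [ 46.16 -11.95   1.55] turn [-0.002 -0.003  0.005] yaw now 95.14
52 212.25 259.7692307692308 [0.4268 0.255  0.1   ]
```

View pics/m9.png

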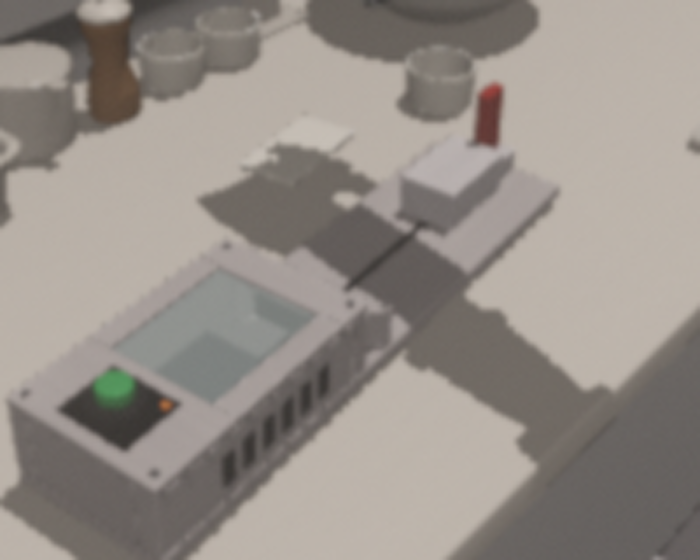

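The deck is empty, the slide is home and the slates show behind the window at (215,360). Both views put the button at (0.427, 0.255).

drive_tool([
  [3.84, -1, 0, 0, 0, 0, 0],
  [3.84, -1, 0, 0, 0, 0, 0],
  [3.84, -1, 0, 0, 0, 0, 0],
  [3.84, -1, 0, 0, 0, 0, 0],
  [3.84, -1, 0, 0, 0, 0, 0],
  [3.84, -1, 0, 0, 0, 0, 0],
  [3.84, -1, 0, 0, 0, 0, 0],
  [3.84, -1, 0, 0, 0, 0, 0],
  [3.84, -1, 0, 0, 0, 0, 0],
  [3.84, -1, 0, 0, 0, 0, 0],
  [3.84, -1, 0, 0, 0, 0, 0],
  [3.84, -1, 0, 0, 0, 0, 0],
])

```text
time_s: 41.08
position: [0.4248, 0.2529, 0.156]
eef_rot: [[-0.085, 0.996, 0.001], [0.996, 0.085, -0.003], [-0.003, 0.001, -1.0]]
ft_force: [-0.3, -0.3, -0.4]
opening: -0.0001
grip_force: 0.0
```

drive_tool([
  [0, 0, 1.5, 0, 0, 0, 0],
  [0, 0, 0, 0, 0, 0, 0],
  [0, 0, 0, 0, 0, 0, 0],
  [0, 0, 0, 0, 0, 0, 0],
])

```text
time_s: 41.42
position: [0.4267, 0.2512, 0.1409]
eef_rot: [[-0.084, 0.996, 0.001], [0.996, 0.084, -0.002], [-0.002, 0.0, -1.0]]
ft_force: [0.1, 0.1, -0.7]
opening: -0.0004
grip_force: 0.0
```

```bash
python3 -c "
from h import *
go((.4267,.2555),.103,94.85)"
```

```text
t 41.4167 p [0.4267 0.2512 0.1409] op -0.00039828917781447383 f [ 0.0778  0.1163 -0.747 ]
[[-0.084   0.9965  0.0006]
 [ 0.9965  0.084  -0.002 ]
 [-0.0021  0.0004 -1.    ]]
shift cm [0.44 0.03 3.79] turn [ 0.     0.002 -0.001] yaw now 94.82
```

drive_tool([
  [0.3, 0, 1.5, 0, 0, 0, 0],
  [0, 0, 1.5, 0, 0, 0, 0],
  [0, 0, 0.4, 0, 0, 0, 0],
  [0, 0, 0, 0, 0, 0, 0],
  [0, 0, 0, 0, 0, 0, 0],
  [0, 0, 0, 0, 0, 0, 0],
])

```text
time_s: 41.92
position: [0.4269, 0.2563, 0.1078]
eef_rot: [[-0.086, 0.996, 0.002], [0.996, 0.086, 0.001], [0.0, 0.002, -1.0]]
ft_force: [0.3, 0.2, -0.0]
opening: -0.0001
grip_force: 0.0
```

drive_tool([
  [0, 0, 0.2, 0, 0, 0, 0],
  [0, 0, 0.2, 0, 0, 0, 0],
  [0, 0, 0.2, 0, 0, 0, 0],
  [0, 0, 0, 0, 0, 0, 0],
  [0, 0, 0, 0, 0, 0, 0],
])

```text
time_s: 42.33
position: [0.4266, 0.2567, 0.1012]
eef_rot: [[-0.087, 0.996, 0.001], [0.996, 0.087, 0.0], [0.0, 0.001, -1.0]]
ft_force: [1.0, 0.3, 2.4]
opening: 0.0001
grip_force: 1.0
```

drive_tool([
  [0, 0, 0.2, 0, 0, 0, 0],
  [0, 0, 0.15, 0, 0, 0, 0],
  [0, 0, 0, 0, 0, 0, 0],
  [0, 0, 0, 0, 0, 0, 0],
])

```text
time_s: 42.67
position: [0.4266, 0.2567, 0.0976]
eef_rot: [[-0.087, 0.996, 0.001], [0.996, 0.087, 0.001], [0.0, 0.001, -1.0]]
ft_force: [1.6, 0.9, 4.1]
opening: 0.0
grip_force: 1.9
```

drive_tool([
  [0, 0, 0.15, 0, 0, 0, 0],
  [0, 0, 0.1, 0, 0, 0, 0],
  [0, 0, 0, 0, 0, 0, 0],
  [0, 0, 0, 0, 0, 0, 0],
])

```text
time_s: 43.0
position: [0.4266, 0.2567, 0.0971]
eef_rot: [[-0.087, 0.996, 0.002], [0.996, 0.087, -0.001], [-0.001, 0.002, -1.0]]
ft_force: [-2.0, -2.9, 16.7]
opening: 0.0001
grip_force: 8.7
```

drive_tool([
  [0, 0, -0.5, 0, 0, 0, 0],
  [0, 0, -2, 0, 0, 0, 0],
  [0, 0, -3, 0, 0, 0, 0],
  [0, 0, -3, 0, 0, 0, 0],
  [0, 4, 0, 0, 0, 0, 0],
  [0, 4, 0, 0, 0, 0, 0],
  [0, 4, 0, 0, 0, 0, 0],
  [0, 0, 0, 0, 0, 0, 0],
  [0, 0, 0, 0, 0, 0, 0],
  [0, 0, 0, 0, 0, 0, 0],
])

```text
time_s: 43.83
position: [0.5439, 0.2671, 0.1782]
eef_rot: [[-0.088, 0.996, -0.004], [0.996, 0.088, -0.0], [0.0, -0.004, -1.0]]
ft_force: [-1.2, 0.5, 0.5]
opening: -0.0002
grip_force: 0.0
```

```bash
python3 -c "
from h import *
a=cam('scene');b=cam('top');f=lambda a,k:cv2.resize(cv2.cvtColor(a,4),None,fx=k,fy=k,interpolation=2)
i=f(a['img'][200:300,180:340],3.5);j=f(b['img'][180:250,140:300],3.5)
cv2.imwrite('pics/m10.png',np.vstack([i,j]))"
```

```text
(no output)
```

View pics/m10.png

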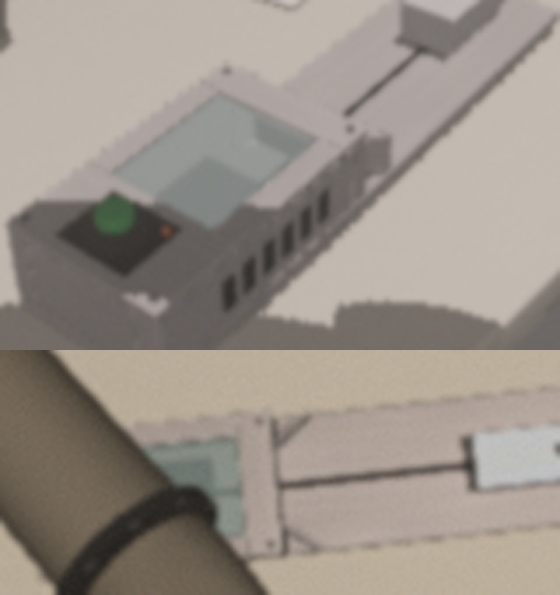

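The button reached its stop at 16.7 N and is back up. The deck is clear, the slide is home and the pile is in the chamber, so I hand in.

```bash
python3 -c "
from rig import ctrl
print(ctrl.hand_in())"
```

```text
the job is handed in; nothing more can be done
None
```

I handed the job in after about 44 s: all five slates are in the warmer, the slide is back home, and the button was pressed to its stop and is up again. I couldn't see the flap's angle directly, and the hand-in gave no verdict.

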